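# Unbolt and open the dust cabinet with the reach hook

## Task

The polishing dust cabinet is bolted shut and its bolt sits up under the clear canopy where a hand does not fit. Take the yellow-handled hooked rod from the black rubber pad, catch the bolt's red pin with the hook and pull the bolt all the way out towards the front, feeling your way gently, because neither the pin nor the clear panels may be knocked or pressed hard with the rod; lay the rod back on the pad and slide the roof window fully open by its blue tab. Leave the other things on the bench where they stand.

Things in the scene. Friction and masses are not known exactly. Their poses are not given: they have to be found in the camera images.
- rod: Reach hook, lying flat, pointing roughly away from the robot. Origin: middle of the underside of its yellow handle (100 long in x, 28 wide in y, 28 tall, mm). An 8 mm steel shaft leaves the handle's +x end, axis 14 mm above the underside, and ends in a prong turned to +y. 100 to 185 g, balanced in the front half of the handle. A firm grip across the handle (40 N or more) stops it twisting.
- hook (a point): Corner of the rod's hook, where the axes of shaft and prong meet: 205 mm ahead of the rod's origin, 14 mm above its underside. Axes as the rod's: x along the shaft to the front, y along the prong. The prong is of the same 8 mm bar, square to the shaft, and its end is 22 mm from this point.
- pad: Black rubber pad fixed on the bench, 340 (x) by 170 (y) by 6 mm thick; origin at the middle of its underside.
- cabinet: Clear-panelled dust cabinet, fixed, 320 wide (y), 290 deep (x), roof underside 270 mm up. Origin on the bench below the middle of its front; x points into it, away from the robot, y to its left. Front open below the lip; the first 90 mm of the sides are open too. A fixed canopy roofs the first 130 mm. Inside, a 6 mm floor tray and, from 175 mm behind the front, a grey motor; else empty.
- lip (a point): Middle of the lower edge of the front lip, 198 mm above the bench: a clear panel 6 mm thick across the whole front, from here up to the canopy, red along this edge. The bolt's pin ends 17 mm higher than this edge, so the rod must slope up by 25 to 35 degrees under the lip to catch it.
- bar (a point): Middle of the bolt's dark crossbar (76 mm in y, 8 by 10 thick), 256 mm above the bench, 115 mm behind the front when shut; moves with the bolt; axes as the cabinet's. From the bar hangs the red pin, 8 mm thick, upright, its lower end 41 mm below this point's height. It is clamped anywhere from 26 mm right to 26 mm left of this point (y): unreported, to be felt or seen.
- bolt (a joint): Travel of the bolt towards the front (cabinet -x), m: 0 shut, 0.036 fully drawn at its stop. Starts between 0 and 0.006. It stays where it is left and resists with about 2.5 N. While it is below 0.025 its nose blocks the window. The stop is hard: ease up to it; 3 to 5 N on the rod is plenty for feeling and pulling, over 10 N damages the cabinet.
- door (a joint): Travel of the roof window towards the cabinet's +y, m: 0 shut, 0.125 fully open at its stop. Starts shut, resists with about 1.5 N and stays where it is left.
- tab (a point): Middle of the top of the window's upright blue tab, 40 (x) by 14 (y) mm, standing 40 mm proud of the window's clear sheet, 316 mm above the bench; 159 mm behind the cabinet's front. Axes as the cabinet's. Moves with the window.
- blue_tray: Blue open tray 100 by 140 by 50 mm, bystander. Origin: middle of the underside.
- green_tray: Green open tray 100 by 140 by 50 mm, bystander. Origin: middle of the underside.
- jar: Amber jar 60 mm across, 75 high, bystander. Origin: middle of the underside.
- mug: Black mug 80 mm across, 95 high, handle at +y, bystander. Origin: middle of the underside.
- cast: Plaster tooth cast on a brown base 60 by 70 mm, 34 high, bystander. Origin: middle of the underside.
- wax_can: Can 56 mm across, 90 high, bystander. Origin: middle of the underside.

How it is judged:
By the outcome, as a careful person would: the job done as asked, in the order asked, and still so for the second after the job is handed in, with the robot touching nothing.
It also fails if it takes over 69 s, if anything falls off the work surface, if the arm or the gripper's body presses on something with over 40 N, if the wrist force passes 120 N, or if a joint passes its speed limit or range.

## Robot

A 6-joint arm with a two-finger parallel gripper is mounted at the origin on the work surface. World frame = base frame: x ahead of the robot, y to its left, z up, the work surface at z = 0. Lengths are in mm, angles in rad, forces in N, time in s.
With the tool pointing down it reaches from about 400 to 925 mm from the base axis. Payload 12.5 kg.
Tool frame: the origin (TCP) lies at the very end of the fingers, on their centre line; the grasp point (between the pads) lies behind it (bot.grip_depth is the z of the grasp point in the tool frame, in mm); z points along the fingers, y is the direction in which the jaws open and shut (so a half turn about z gives the same grasp; the last joint's range is limited). The gripper opens to 95 mm and grips with 3 to 60 N. Pads are 20 mm wide; open, the fingers measure 119 mm over their backs; the gripper's body (75 mm by 180 mm) begins 59 mm behind the grasp point.
Start: joints at [-1.396, 0.491, 1.559, -0, 1.092, -0.106], TCP at [173.225, -600.533, 214.661] pointing down, gripper open.
Joint ranges: [-3.1, 3.1], [-0.84, 2.19], [0.05, 2.79], [-1.13, 4.28], [0.06, 2.93], [-2.69, 2.69]. Speed limits (rad/s): [2.22, 2.22, 2.79, 3.14, 3.14, 3.14].

## Interface

Orientations are given as a unit quaternion [x, y, z, w].
In Python, from rig import sensors, eyes, ticket, bot gives the robot as it stands. The module is installed in compiled form; this text tells all that it offers.
- The arm moves only by the tool send_rows, never from a script. Its argument "commands" is a list of rows, each an object with "fingers": the opening, from 0 (shut) to 1 (fully open); "translation": the shift along the world's x, y, z in mm, a list of three; "angular": the turn, a rotation vector about the world's x, y, z in degrees, a list of three. In form: [{"fingers": fingers, "translation": [tx, ty, tz], "angular": [wx, wy, wz]}, ...]. A call has 1 to 8 rows; each row is the pose to reach, as a shift and turn from the pose measured when the call began; what a row does not reach only later rows make up. A row lasts 1/10 s, in which the tool goes at most 50 mm and 8.59 degrees, less where a joint would pass 70% of its speed; a pose out of reach is approached as far as the arm can. A call with a gripper value outside its range is refused whole. The fingers move at their own pace and stop on an object; "force" is the grip in N (left out, the last holds). Time passes only in rows, so rows that repeat a pose let the fingers close. It gives the time, the measured TCP pose, the force and the opening at its end, in the units of the state.
- sensors.observe(): the state, without advancing time (a new reading comes with each control period).
- eyes.capture(name): name is "side" or "top"; returns a dict with "image" (480x640x3 uint8, blue, green, red), "depth" (480x640 float32, mm along the optical axis (not along the pixel's ray), 0 where there is no reading), "camera_matrix" (3x3 intrinsics, pixels), "k1" (the pictures are not rectified: a ray, as slopes to the right and down, at radius r is drawn at 1 + k1 r^2 times it, then the intrinsics apply), "R" (3x3) and "t" (3): a world point X has camera coordinates R X + t. Camera axes: x right, y down, z forward; pixel columns grow to the right and rows downward; lengths in mm; the calibration is good to about 2 mm. A picture is of the moment at which its call begins.
- ticket.close_job(): hands the job in, once; it reports no verdict.
The state is a dict: "t": time; "joints": joint angles; "dq": joint speeds; "joint_efforts": joint torques, N m; "ee_pos": TCP position; "tcp_rot": TCP orientation; "wrist_force": force on the tool from outside, world axes, zero at the start; "ft_torque": the same for the moment, N m; "opening": opening from 0.0 (shut) to 1.0 (fully open).
Only numpy, scipy, OpenCV 4.12 (cv2) and the standard library are available. Lean on these libraries where they do the work, as an engineer would, in place of code of your own. Each camera call takes 0.05 s, during which the arm holds its last target.

## Working session

There is one attempt and no reset: what is moved stays moved. The work goes in short steps, Python scripts to look and compute and a tool call to move; the robot and the scene stay as the last step left them, time stands still between calls to the robot, and variables do not carry over. Pictures are saved under pics/ and viewed, and the job is handed in when it is done.

Besides the shell and the picture viewer there is one more tool, called after "Call:" in YAML: its name, and indented under it one key for each argument. send_rows: Moves the arm, as the interface text tells. Its arguments: {"type":"object","properties":{"commands":{"type":"array","items":{"type":"object","properties":{"fingers":{"type":"number"},"translation":{"type":"array","items":{"type":"number"}},"angular":{"type":"array","items":{"type":"number"}}}}},"force":{"type":"number"}},"required":["commands"]}

```bash
mkdir -p pics; python3 - <<'E'
from rig import sensors, eyes, ticket, bot
import cv2,numpy as np
print(sensors.observe()); print(bot.grip_depth,[a for a in dir(bot) if a[0]!='_'])
for n in("side","top"):
    c=eyes.capture(n); cv2.imwrite(f"pics/{n}0.png",c["image"]); np.savez(f"{n}0.npz",**c)
    print(n,c["camera_matrix"],c["k1"],c["R"],c["t"], -c["R"].T@c["t"])
E
```

```text
{'t': 0.0, 'joints': array([-1.39558361e+00,  4.91555063e-01,  1.55946915e+00,  2.88439351e-05,
        1.09170518e+00, -1.05621122e-01]), 'dq': array([-0.0009197 , -0.00151429, -0.00047192, -0.00069665,  0.00017084,
       -0.00191693]), 'joint_efforts': array([ 1.54974863e-03, -6.12634993e+01, -2.58182073e+01,  6.92515704e-02,
        4.81827662e-02, -9.54538814e-05]), 'ee_pos': array([ 173.19432136, -600.25874962,  214.05776274]), 'tcp_rot': array([ 9.90158503e-01,  1.39949332e-01, -6.98604886e-06, -5.68467766e-04]), 'wrist_force': array([-0.44101343, -0.06741358,  0.03009493]), 'ft_torque': array([ 0.04885462,  0.00142069, -0.03714523]), 'opening': 1.0020342663105848}
-18.8 ['MotionError', 'grip_depth']
side [[494.76464565   0.         326.31521907]
 [  0.         494.76464565 240.93129278]
 [  0.           0.           1.        ]] -0.10034960642149068 [[-0.99702019 -0.07597734 -0.01334836]
 [-0.04537748  0.71757443 -0.69500203]
 [ 0.06238284 -0.69232534 -0.71888386]] [ 541.23423353  195.0191602  1399.08013152] [ 461.19234004  869.79940103 1148.53942477]
top [[476.31648098   0.         326.9032956 ]
 [  0.         476.31648098 237.06817735]
 [  0.           0.           1.        ]] -0.05208204906828458 [[ 0.02651537 -0.99963454  0.00526442]
 [-0.99242267 -0.02695539 -0.11987765]
 [ 0.11997575 -0.00204593 -0.99277471]] [ -69.9171191   561.08189234 1318.85525542] [ 400.45362255  -52.06910871 1376.95540316]
```

View pics/side0.png

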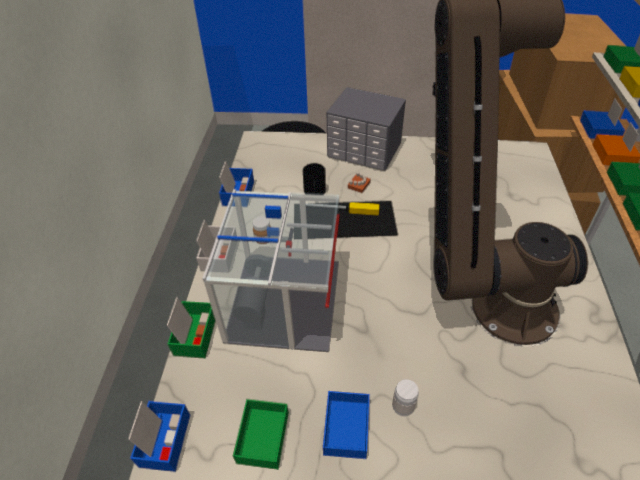

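View pics/top0.png

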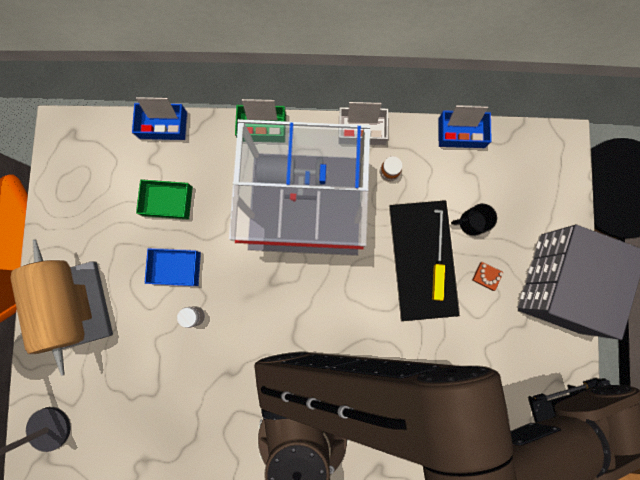

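The top view shows the cabinet spanning about (232–368, 122–250), the rod handle at (440, 282) with its hook at (437, 211), the pad around (424, 260), and the red pin near (293, 197). Next I zoom in and write the helpers.

```bash
cat > h.py <<'E'
import numpy as np,cv2
def load(n): return dict(np.load(n+".npz"))
def ray(c,u,v):
    K=c["camera_matrix"]; 
    p=cv2.undistortPoints(np.array([[[u,v]]],float),K,np.array([float(c["k1"]),0,0,0,0]),criteria=(3,100,1e-10))[0,0] if False else cv2.undistortPoints(np.array([[[u,v]]],float),K,np.array([float(c["k1"]),0,0,0]))[0,0]
    R=c["R"]; o=-R.T@c["t"]; return o,R.T@np.array([p[0],p[1],1.])
def atz(c,u,v,z):
    o,d=ray(c,u,v); return o+d*(z-o[2])/d[2]
def proj(c,X):
    X=np.atleast_2d(np.asarray(X,float)); r,_=cv2.Rodrigues(c["R"])
    return cv2.projectPoints(X,r,c["t"],c["camera_matrix"],np.array([float(c["k1"]),0,0,0]))[0][:,0]
def tri(c1,p1,c2,p2):
    o1,d1=ray(c1,*p1);o2,d2=ray(c2,*p2)
    s=np.linalg.lstsq(np.c_[d1,-d2],o2-o1,rcond=None)[0]
    a=o1+s[0]*d1;b=o2+s[1]*d2; return (a+b)/2,np.linalg.norm(a-b)
def dep(c,u,v):
    o,d=ray(c,u,v); D=c["depth"][int(round(v)),int(round(u))]; return o+d*D, D
E
python3 - <<'E'
from h import *
t=load("top0");s=load("side0")
cv2.imwrite("pics/tz.png",cv2.resize(t["image"][110:260,220:380],None,fx=5,fy=4,interpolation=cv2.INTER_CUBIC)[:,:800] if 0 else cv2.resize(t["image"][110:260,220:380],None,fx=4,fy=4,interpolation=cv2.INTER_CUBIC))
cv2.imwrite("pics/tr.png",cv2.resize(t["image"][190:330,380:510],None,fx=4,fy=4,interpolation=cv2.INTER_CUBIC))
cv2.imwrite("pics/sz.png",cv2.resize(s["image"][180:360,195:405],None,fx=3.3,fy=3.3,interpolation=cv2.INTER_CUBIC))
E
```

```text
(no output)
```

View pics/tz.png

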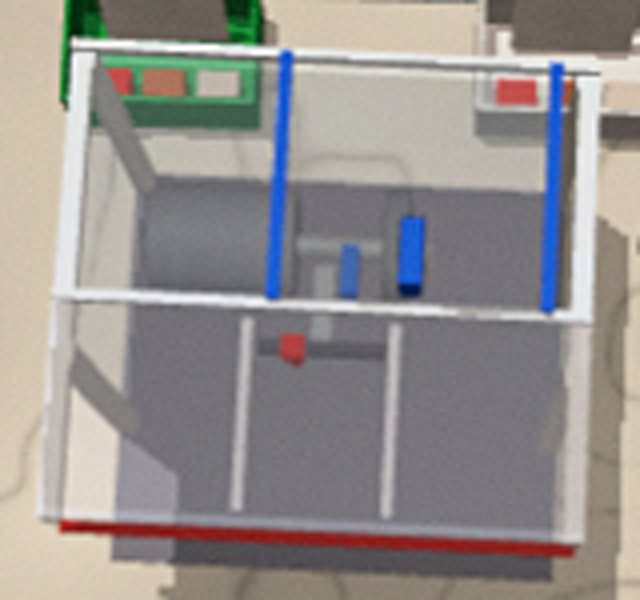

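View pics/tr.png

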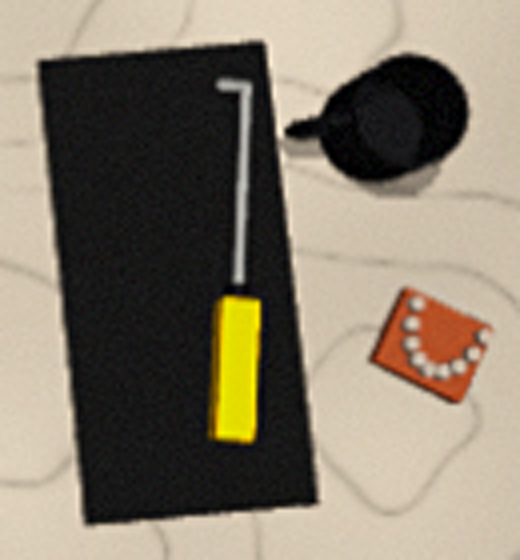

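View pics/sz.png

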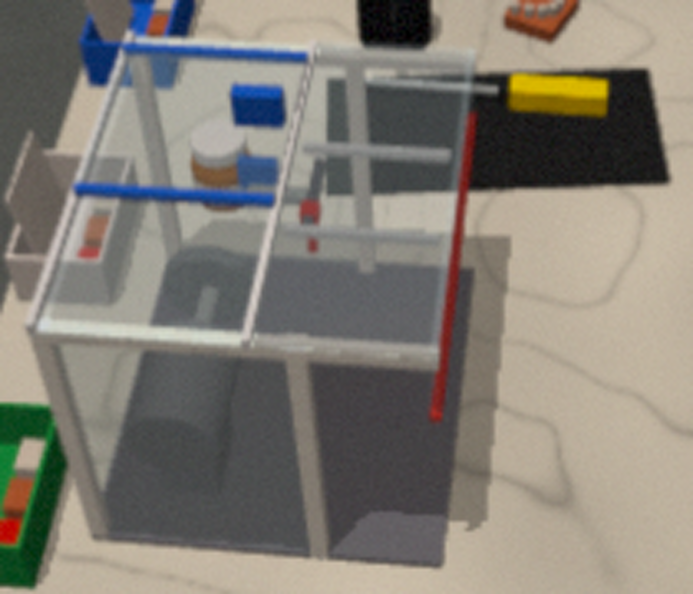

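The top zoom shows the red lip edge from (60,532) to (573,555), the bar at about (258–384, 350), and the pin/clamp at (292,348). The tab top is at (412,~255). The rod zoom puts the handle at (237,368) and the hook corner at (247,86). Next I measure them.

```bash
python3 - <<'E'
from h import *
np.set_printoptions(precision=1,suppress=True)
t=load("top0");s=load("side0")
T=lambda U,V:(220+(U+.5)/4-.5,110+(V+.5)/4-.5)
Q=lambda U,V:(380+(U+.5)/4-.5,190+(V+.5)/4-.5)
S=lambda U,V:(195+(U+.5)/3.3-.5,180+(V+.5)/3.3-.5)
L=atz(t,*T(60,532),198);Rr=atz(t,*T(574,555),198)
print("lip",L,Rr,np.linalg.norm(L-Rr))
print("lip side",atz(s,*S(475,113),198+6),atz(s,*S(436,420),198))
d=(L-Rr)/np.linalg.norm(L-Rr);O=(L+Rr)/2;yaw=np.arctan2(-d[0],d[1]);print("yaw",np.degrees(yaw))
print("bar ends(z261)",atz(t,*T(258,348),256),atz(t,*T(384,352),256))
print("pin top",atz(t,*T(292,340),262), "pin tri",tri(t,T(292,348),s,S(311,207)))
print("pin low side z215",atz(s,*S(313,250),215))
print("tab",atz(t,*T(413,217),316),atz(t,*T(411,292),316),atz(t,*T(412,255),316),"side",atz(s,*S(258,90),316),tri(t,T(412,250),s,S(258,90)))
for p in[(218,297),(262,297),(256,440),(212,440)]:print("h",atz(t,*Q(*p),34))
print("hook",atz(t,*Q(247,86),22),"prongend",atz(t,*Q(218,85),22),"shaft0",atz(t,*Q(238,285),22))
for p in[(40,62),(265,42),(318,502),(86,524)]:print("pad",atz(t,*Q(*p),6))
for n,p in dict(hand=(237,370),mid=(242,180),pad=(150,300)).items():print(n,dep(t,*Q(*p)))
Pf=lambda X:O*0
ex=np.array([np.cos(yaw),np.sin(yaw),0]);ey=np.array([-np.sin(yaw),np.cos(yaw),0])
print("ex",ex)
np.savez("cab.npz",O=np.array([O[0],O[1],0]),ex=ex,ey=ey)
# draw model outlines
def draw(c,n):
    im=cv2.resize(c["image"],None,fx=1,fy=1)
    return im
for cc,n in((t,"t"),(s,"s")):
    for nm,q in dict(lipL=(0,160,198),lipR=(0,-160,198),backL=(290,160,276),backR=(290,-160,276),bar=(115,0,256),tab=(159,0,316)).items():
        X=O*[1,1,0]+ex*q[0]+ey*q[1]+np.array([0,0,q[2]]);p=proj(cc,X)[0]
        z=((p[0]-220)*4,(p[1]-110)*4) if n=="t" else ((p[0]-195)*3.3,(p[1]-180)*3.3)
        print(n,nm,np.array(z))
E
```

```text
lip [522.7 175.  198. ] [ 517.1 -145.3  198. ] 320.3908112451685
lip side [ 516.8 -147.1  204. ] [526.1 171.3 198. ]
yaw -1.0176724512298199
bar ends(z261) [630.7  50.7 256. ] [630.3 -24.9 256. ]
pin top [634.9  30.  262. ] pin tri (array([629.8,  29.7, 264.8]), np.float64(0.7795309113920834))
pin low side z215 [632.3  28.  215. ]
tab [697.1 -40.6 316. ] [653.2 -40.6 316. ] [674.8 -40.6 316. ] side [676.9 -42.2 316. ] (array([676.9, -40.5, 317.6]), np.float64(0.8206061635510147))
h [ 494.5 -360.4   34. ]
h [ 495.3 -391.8   34. ]
h [ 394.6 -387.5   34. ]
h [ 393.9 -356.3   34. ]
hook [ 648.9 -384.4   22. ] prongend [ 649.  -363.3   22. ] shaft0 [ 504.3 -377.6   22. ]
pad [ 665.3 -236.     6. ]
pad [ 685.  -401.8    6. ]
pad [ 351.4 -439.2    6. ]
pad [ 332.1 -272.7    6. ]
hand (array([ 443.4, -374.2,   33.2]), np.float32(1339.83))
mid (array([ 580.4, -381.1,   20. ]), np.float32(1369.4532))
pad (array([ 493.7, -319.2,   -2.8]), np.float32(1381.498))
ex [ 1. -0.  0.]
t lipL [ 58.8 530.5]
t lipR [572.2 553.5]
t backL [68.2 38.3]
t backR [599.2  61.2]
t bar [319.9 341.3]
t tab [318.6 244.1]
s lipL [439.1 423. ]
s lipR [473.4 118.6]
s backL [ 25. 327.]
s backR [126.8  31.7]
s bar [307.4 197.8]
s tab [243.1 137.8]
```

Call:
send_rows:
  commands:
    - {"fingers": 1,"translation": [36,28,-10],"angular": [0,0,-3]}
    - {"fingers": 1,"translation": [72,56,-20],"angular": [0,0,-6]}
    - {"fingers": 1,"translation": [108,85,-30],"angular": [0,0,-9]}
    - {"fingers": 1,"translation": [144,113,-40],"angular": [0,0,-12]}
    - {"fingers": 1,"translation": [180,141,-50],"angular": [0,0,-15]}
    - {"fingers": 1,"translation": [216,170,-60],"angular": [0,0,-17]}
    - {"fingers": 1,"translation": [252,198,-75],"angular": [0,0,-18.7]}
    - {"fingers": 1,"translation": [286.3,225.6,-94],"angular": [0,0,-18.7]}
  force: 50

```text
t: 0.9
ee_pos: [461.0, -373.5, 119.9]
tcp_rot: [1.0, -0.023, 0.0, -0.0]
wrist_force: [1.2, -1.5, -0.5]
opening: 0.995
```

```bash
cat >> h.py <<'E'
def st():
    from rig import sensors
    from scipy.spatial.transform import Rotation as Ro
    np.set_printoptions(precision=2,suppress=True)
    o=sensors.observe(); M=Ro.from_quat(o["tcp_rot"]).as_matrix()
    print("t",round(o["t"],2),"pos",o["ee_pos"],"F",o["wrist_force"],"op",round(o["opening"],3),"q",o["joints"]); print("x",np.round(M[:,0],4),"z",np.round(M[:,2],4))
    return o,M
E
python3 -c "
from h import *
st()"
```

```text
t 0.9 pos [ 461.   -373.46  119.89] F [ 1.16 -1.48 -0.49] op 0.995 q [-0.79  0.56  1.74  0.    0.85  0.82]
x [ 1.   -0.05  0.  ] z [ 0.  0. -1.]
```

Call:
send_rows:
  commands:
    - {"fingers": 1,"translation": [-1.5,-1.2,-45],"angular": [0,0,0]}
    - {"fingers": 1,"translation": [-1.5,-1.2,-85],"angular": [0,0,0]}
    - {"fingers": 1,"translation": [-1.5,-1.2,-105],"angular": [0,0,0]}
    - {"fingers": 1,"translation": [-1.5,-1.2,-110.5],"angular": [0,0,0]}
    - {"fingers": 1,"translation": [-1.5,-1.2,-110.5],"angular": [0,0,0]}
    - {"fingers": 0.15,"translation": [-1.5,-1.2,-110.5],"angular": [0,0,0]}
    - {"fingers": 0.15,"translation": [-1.5,-1.2,-110.5],"angular": [0,0,0]}
    - {"fingers": 0.15,"translation": [-1.5,-1.2,-110.5],"angular": [0,0,0]}
  force: 50

```text
t: 1.7
ee_pos: [459.8, -375.0, 10.5]
tcp_rot: [1.0, -0.023, 0.001, 0.0]
wrist_force: [-0.2, -0.6, 0.4]
opening: 0.808
```

Call:
send_rows:
  commands:
    - {"fingers": 0,"translation": [0,0,0],"angular": [0,0,0]}
    - {"fingers": 0,"translation": [0,0,0],"angular": [0,0,0]}
    - {"fingers": 0,"translation": [0,0,0],"angular": [0,0,0]}
    - {"fingers": 0,"translation": [0,0,0],"angular": [0,0,0]}
    - {"fingers": 0,"translation": [0,0,0],"angular": [0,0,0]}
  force: 50

```text
t: 2.2
ee_pos: [459.8, -375.1, 10.5]
tcp_rot: [1.0, -0.023, 0.001, 0.0]
wrist_force: [0.1, -0.0, 0.3]
opening: 0.384
```

```bash
python3 -c "
from h import *
st()"
```

```text
t 2.2 pos [ 459.78 -375.05   10.49] F [ 0.12 -0.04  0.32] op 0.384 q [-0.8   0.71  1.8   0.    0.62  0.82]
x [ 1.   -0.05  0.  ] z [ 0. -0. -1.]
```

Call:
send_rows:
  commands:
    - {"fingers": 0,"translation": [0,0,0],"angular": [0,0,0]}
    - {"fingers": 0,"translation": [0,0,0],"angular": [0,0,0]}
    - {"fingers": 0,"translation": [0,0,0],"angular": [0,0,0]}
    - {"fingers": 0,"translation": [0,0,0],"angular": [0,0,0]}
  force: 50

```text
t: 2.6
ee_pos: [459.8, -375.0, 10.4]
tcp_rot: [1.0, -0.023, 0.001, 0.0]
wrist_force: [0.1, -0.7, -0.8]
opening: 0.292
```

Call:
send_rows:
  commands:
    - {"fingers": 0,"translation": [0,0,20],"angular": [0,0,0]}
    - {"fingers": 0,"translation": [0,0,60],"angular": [0,0,0]}
    - {"fingers": 0,"translation": [0,0,105],"angular": [0,0,0]}
    - {"fingers": 0,"translation": [0,0,140],"angular": [0,0,0]}
    - {"fingers": 0,"translation": [0,0,140],"angular": [0,0,0]}
  force: 50

```text
t: 3.1
ee_pos: [461.1, -376.3, 155.1]
tcp_rot: [1.0, -0.023, 0.004, 0.003]
wrist_force: [-0.1, -0.5, -1.7]
opening: 0.293
```

```bash
python3 - <<'E'
from h import *
from rig import eyes
st()
for n in("side","top"):
    c=eyes.capture(n); np.savez(f"{n}1.npz",**c); cv2.imwrite(f"pics/{n}1.png",c["image"])
E
```

```text
t 3.1 pos [ 461.11 -376.27  155.09] F [-0.09 -0.52 -1.67] op 0.293 q [-0.8   0.51  1.71  0.    0.92  0.82]
x [ 1.   -0.05  0.01] z [ 0.01 -0.01 -1.  ]
```

View pics/top1.png

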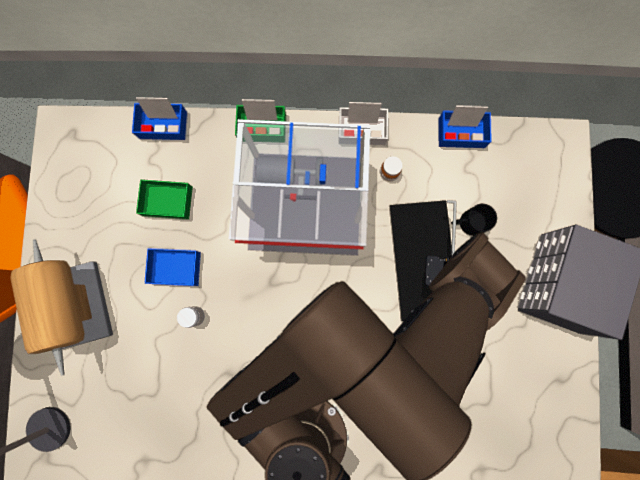

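View pics/side1.png

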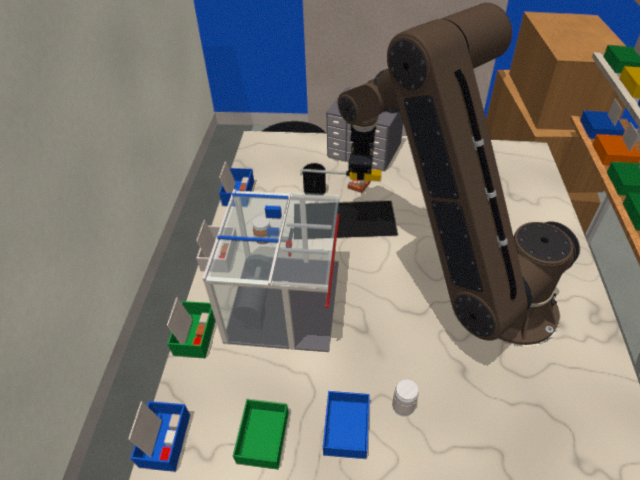

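The rod is gripped and lifted: opening is 0.293, and its shaft shows near (452, 230) in the top view. I measure the hook in the tool frame.

```bash
python3 - <<'E'
from h import *
t=load("top1");s=load("side1")
a=cv2.resize(t["image"][190:290,400:500],None,fx=4,fy=4,interpolation=cv2.INTER_CUBIC)
b=cv2.resize(s["image"][150:200,290:390],None,fx=4,fy=4,interpolation=cv2.INTER_CUBIC)
o=np.vstack([a,b]);cv2.imwrite("pics/z1.png",o)
E
```

```text
(no output)
```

View pics/z1.png

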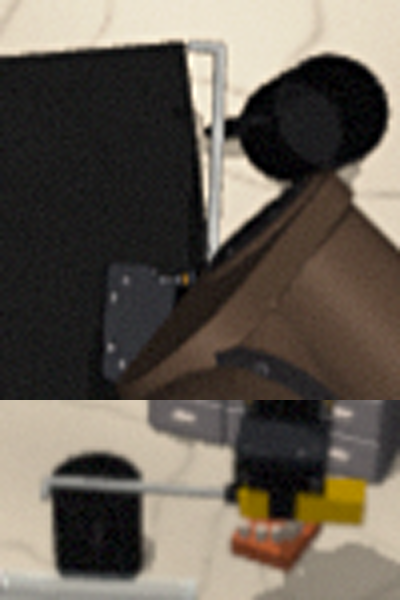

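Hook corner at (221,47) in the top crop, and at about (46,88) in the side crop.

```bash
python3 - <<'E'
from h import *
t=load("top1");s=load("side1")
o,M=st()
u=(400+221.5/4-.5,190+47.5/4-.5); v=(290+47/4-.5,150+86/4-.5)
X,e=tri(t,u,s,v);print(X,e)
p=o["ee_pos"];
for z in(160,165,170):
  Y=atz(t,*u,z);print(z,Y,M.T@(Y-p))
print(M.T@(X-p), "shaft mid", atz(t,400+212/4-.5,190+240/4,165))
E
```

```text
t 3.2 pos [ 459.68 -374.95  150.65] F [-0.04 -0.26 -1.55] op 0.293 q [-0.8   0.52  1.71  0.    0.91  0.82]
x [ 1.   -0.05  0.  ] z [ 0. -0. -1.]
[ 650.26 -385.09  164.1 ] 1.2741672544854648
160 [ 650.45 -386.17  160.  ] [191.11   2.34  -8.86]
165 [ 649.43 -384.8   165.  ] [190.03   1.02 -13.86]
170 [ 648.4  -383.43  170.  ] [188.96  -0.3  -18.86]
[190.88   1.27 -12.96] shaft mid [ 522.24 -377.82  165.  ]
```

Call:
send_rows:
  commands:
    - {"fingers": 0,"translation": [0,0,0],"angular": [-4.3,-4.2,0]}
    - {"fingers": 0,"translation": [0,0,0],"angular": [-8.6,-8.4,0]}
    - {"fingers": 0,"translation": [0,0,0],"angular": [-8.6,-8.4,0]}
    - {"fingers": 0,"translation": [0,0,0],"angular": [-8.6,-8.4,0]}

```text
t: 3.6
ee_pos: [459.3, -374.6, 149.7]
tcp_rot: [0.994, -0.023, 0.075, 0.072]
wrist_force: [0.2, 0.4, -1.5]
opening: 0.292
```

```bash
python3 - <<'E'
from rig import sensors
import numpy as np
np.set_printoptions(precision=5,suppress=True)
o=sensors.observe();print(o["t"],o["joints"],o["ee_pos"],o["tcp_rot"])
from scipy.optimize import least_squares
from scipy.spatial.transform import Rotation as Ro
rx=lambda v,a:Ro.from_rotvec(np.array(v)*a).as_matrix()
data=[([-1.39558361,.491555063,1.55946915,0,1.09170518,-.105621122],[173.19432,-600.25875,214.05776],[.990158503,.139949332,-7e-6,-5.68e-4],1),
([-.79,.56,1.74,0,.85,.82],[461,-373.46,119.89],[.9997,-.023,0,0],.1),
([-.8,.71,1.8,0,.62,.82],[459.78,-375.05,10.49],[.9997,-.023,0,0],.1),
([-.8,.52,1.71,0,.91,.82],[459.68,-374.95,150.65],[.9997,-.023,0,0],.1),
(o["joints"],o["ee_pos"],o["tcp_rot"],1)]
Y=[0,1,0];Z=[0,0,1]
def fk(p,q):
    h,L2,L3,Lt,off,a=p
    R1=rx(Z,q[0]);R2=R1@rx(Y,q[1]);R3=R2@rx(Y,q[2]);R4=R3@rx(Z,q[3]);R5=R4@rx(Y,q[4])
    R6=R5@rx(Z,q[5])
    return np.array([0,0,h])+R1@[a,off,0]+R2@[0,0,L2]+R3@[0,0,L3]+R6@[0,0,Lt],R6
for d in data:
    print(fk([0]*6,d[0])[1].T@Ro.from_quat(d[2]).as_matrix())
f=lambda p:np.concatenate([(fk(p,d[0])[0]-d[1])*d[3] for d in data])
r=least_squares(f,[200,540,420,280,50,0]);print(r.x,r.fun)
E
```

```text
3.6 [-0.79578  0.4544   1.85398  0.00085  0.62478  0.82098] [ 459.32161 -374.5892   149.67393] [ 0.9943  -0.02317  0.07467  0.07242]
[[-0.00001 -1.      -0.     ]
 [ 1.      -0.00001  0.00003]
 [-0.00003 -0.       1.     ]]
[[-0.00678 -0.99996 -0.00574]
 [ 0.99996 -0.00682  0.00615]
 [-0.00619 -0.00569  0.99996]]
[[ 0.00323 -0.99996  0.00791]
 [ 0.99996  0.00316 -0.00848]
 [ 0.00845  0.00794  0.99993]]
[[ 0.0032  -0.99999  0.00109]
 [ 0.99999  0.0032  -0.00116]
 [ 0.00116  0.00109  1.     ]]
[[ 0. -1.  0.]
 [ 1.  0.  0.]
 [-0.  0.  1.]]
[133.48142 497.83529 369.85398 187.03776  65.94366  58.12325] [-0.02523  0.35303  0.41196  0.58954 -0.40619  0.19289  0.77581 -1.16947
  1.50008  0.43587 -0.81916  0.12939  0.03938 -0.03786 -0.5942 ]
```

```bash
cat > k.py <<'E'
import numpy as np
from scipy.optimize import least_squares
from scipy.spatial.transform import Rotation as Ro
rx=lambda v,a:Ro.from_rotvec(np.array(v)*a).as_matrix()
Y=[0,1,0];Z=[0,0,1];C=np.array([[0,-1,0],[1,0,0],[0,0,1.]])
def fk(p,q):
    h,L2,L3,Lt,off,a=p
    R1=rx(Z,q[0]);R2=R1@rx(Y,q[1]);R3=R2@rx(Y,q[2]);R4=R3@rx(Z,q[3]);R5=R4@rx(Y,q[4]);R6=R5@rx(Z,q[5])
    return np.array([0,0,h])+R1@[a,off,0]+R2@[0,0,L2]+R3@[0,0,L3]+R6@[0,0,Lt],R6@C
lo=[-3.1,-.84,.05,-1.13,.06,-2.69];hi=[3.1,2.19,2.79,4.28,2.93,2.69]
def ik(p,X,M,q0=(-.1,.4,2,0,.4,0)):
    def f(q):
        x,R=fk(p,q); return np.r_[(x-X)/10,Ro.from_matrix(M.T@R).as_rotvec()*20]
    r=least_squares(f,np.clip(q0,np.array(lo)+.01,np.array(hi)-.01),bounds=(lo,hi)); return r.x,np.abs(r.fun).max()
P=[207.31,550,430,264.5,50,0]
E
python3 - <<'E'
from k import *
np.set_printoptions(precision=3,suppress=True)
data=[([-1.39558361,.491555063,1.55946915,0,1.09170518,-.105621122],[173.19432,-600.25875,214.05776],1),
([-.79,.56,1.74,0,.85,.82],[461,-373.46,119.89],.1),
([-.8,.71,1.8,0,.62,.82],[459.78,-375.05,10.49],.1),
([-.8,.52,1.71,0,.91,.82],[459.68,-374.95,150.65],.1),
([-0.79578,0.4544,1.85398,0.00085,0.62478,0.82098],[459.32161,-374.5892,149.67393],1)]
for a in(0,30,58):
    f=lambda p:np.concatenate([(fk(list(p)+[a],d[0])[0]-d[1])*d[2] for d in data])
    r=least_squares(f,[200,540,420,280,50]);print(a,r.x,np.abs(r.fun).max())
    p=list(r.x)+[a]
    for pitch in (30,20,10,0):
        for gx in(190,205):
            for hk in ((652,18,226),(606,18,226)):
                # tool pitch (tool lean) = pitch; rod slope 30
                c,s=np.cos(np.radians(30)),np.sin(np.radians(30)); axis=np.array([c,0,s]);up=np.array([-s,0,c])
                g=np.array(hk)-gx*axis+8*up # grasp pt
                b=np.radians(pitch);z=np.array([np.sin(b),0,-np.cos(b)]);x=np.array([np.cos(b),0,np.sin(b)]);y=np.cross(z,x)
                T=g+18.8*z; q,e=ik(p,T,np.c_[x,y,z]); print(pitch,gx,hk[0],T,q,round(e,3))
E
```

```text
0 [ 82.621 593.824 384.021 213.743  65.936] 2.1111478211156114
30 190 652 [492.855  18.    121.647] [-0.125  0.336  2.303  1.844  0.065 -0.383] 0.0
30 190 606 [446.855  18.    121.647] [-0.142  0.285  2.406  2.342  0.099 -0.897] 0.0
30 205 652 [479.865  18.    114.147] [-0.129  0.337  2.343  2.302  0.087 -0.846] 0.0
30 205 606 [433.865  18.    114.147] [-0.148  0.288  2.447  2.558  0.134 -1.12 ] 0.0
20 190 652 [489.885  18.    120.262] [-0.116  0.344  2.214  0.167  0.24   1.3  ] 0.0
20 190 606 [443.885  18.    120.262] [-0.13   0.29   2.317  0.234  0.193  1.219] 0.0
20 205 652 [476.895  18.    112.762] [-0.119  0.343  2.253  0.204  0.203  1.259] 0.0
20 205 606 [430.895  18.    112.762] [-0.135  0.29   2.357  0.302  0.155  1.146] 0.0
10 190 652 [486.72   18.    119.414] [-0.107  0.369  2.127  0.041  0.473  1.429] 0.0
10 190 606 [440.72   18.    119.414] [-0.119  0.313  2.232  0.05   0.424  1.407] 0.0
10 205 652 [473.729  18.    111.914] [-0.11   0.365  2.167  0.045  0.436  1.421] 0.0
10 205 606 [427.729  18.    111.914] [-0.123  0.311  2.271  0.057  0.386  1.397] 0.0
0 190 652 [483.45
[... 2458 characters left out ...]
0.299  0.153  1.151] 0.0
10 190 652 [486.72   18.    119.414] [-0.106  0.352  2.152  0.041  0.464  1.43 ] 0.0
10 190 606 [440.72   18.    119.414] [-0.118  0.285  2.268  0.051  0.416  1.408] 0.0
10 205 652 [473.729  18.    111.914] [-0.109  0.348  2.194  0.046  0.426  1.422] 0.0
10 205 606 [427.729  18.    111.914] [-0.122  0.283  2.309  0.057  0.377  1.397] 0.0
0 190 652 [483.455  18.    119.128] [-0.1    0.389  2.073  0.     0.679  1.471] 0.0
0 190 606 [437.455  18.    119.128] [-0.11   0.322  2.192  0.     0.627  1.461] 0.0
0 205 652 [470.465  18.    111.628] [-0.102  0.384  2.116  0.     0.642  1.469] 0.0
0 205 606 [424.465  18.    111.628] [-0.113  0.319  2.234 -0.     0.589  1.457] 0.0
```

Call:
send_rows:
  commands:
    - {"fingers": 0,"translation": [0,0,-30],"angular": [4.3,4.2,0]}
    - {"fingers": 0,"translation": [0.5,-0.5,-75],"angular": [8.6,8.4,0]}
    - {"fingers": 0,"translation": [0.5,-0.5,-110],"angular": [8.6,8.4,0]}
    - {"fingers": 0,"translation": [0.5,-0.5,-128],"angular": [8.6,8.4,0]}
    - {"fingers": 0,"translation": [0.5,-0.5,-136],"angular": [8.6,8.4,0]}
    - {"fingers": 0,"translation": [0.5,-0.5,-138.5],"angular": [8.6,8.4,0]}
    - {"fingers": 0,"translation": [0.5,-0.5,-139],"angular": [8.6,8.4,0]}
    - {"fingers": 0,"translation": [0.5,-0.5,-139],"angular": [8.6,8.4,0]}

```text
t: 4.4
ee_pos: [460.3, -375.6, 11.2]
tcp_rot: [1.0, -0.023, -0.0, -0.001]
wrist_force: [0.2, 0.1, -1.9]
opening: 0.29
```

```bash
python3 -c "
from h import *
st()"
```

```text
t 4.4 pos [ 460.29 -375.57   11.17] F [ 0.17  0.07 -1.86] op 0.29 q [-0.8   0.71  1.8   0.    0.63  0.82]
x [ 1.   -0.05 -0.  ] z [ 0.  0. -1.]
```

Call:
send_rows:
  commands:
    - {"fingers": 0,"translation": [0,0,-0.8],"angular": [0,0,0]}
    - {"fingers": 0.6,"translation": [0,0,-0.8],"angular": [0,0,0]}
    - {"fingers": 0.6,"translation": [0,0,-0.8],"angular": [0,0,0]}
    - {"fingers": 0.6,"translation": [0,0,-0.8],"angular": [0,0,0]}
    - {"fingers": 0.6,"translation": [0,0,6],"angular": [0,0,0]}
    - {"fingers": 0.6,"translation": [-9,0.4,6],"angular": [0.35,7.5,0]}
    - {"fingers": 0.6,"translation": [-18,0.8,6],"angular": [0.7,15,0]}
    - {"fingers": 0.6,"translation": [-18,0.8,6],"angular": [0.7,15,0]}

```text
t: 5.2
ee_pos: [443.4, -374.7, 17.2]
tcp_rot: [0.991, -0.023, -0.131, -0.003]
wrist_force: [-0.8, 0.2, 0.9]
opening: 0.601
```

```bash
python3 - <<'E'
from h import *
from rig import eyes
st()
c=eyes.capture("side"); cv2.imwrite("pics/s2.png",cv2.resize(c["image"][130:260,280:420],None,fx=5,fy=4))
E
```

```text
t 5.2 pos [ 443.4  -374.75   17.16] F [-0.81  0.17  0.88] op 0.601 q [-0.74  0.76  1.69 -0.21  0.91  1.03]
x [ 0.96 -0.04 -0.26] z [-0.26  0.01 -0.97]
```

View pics/s2.png

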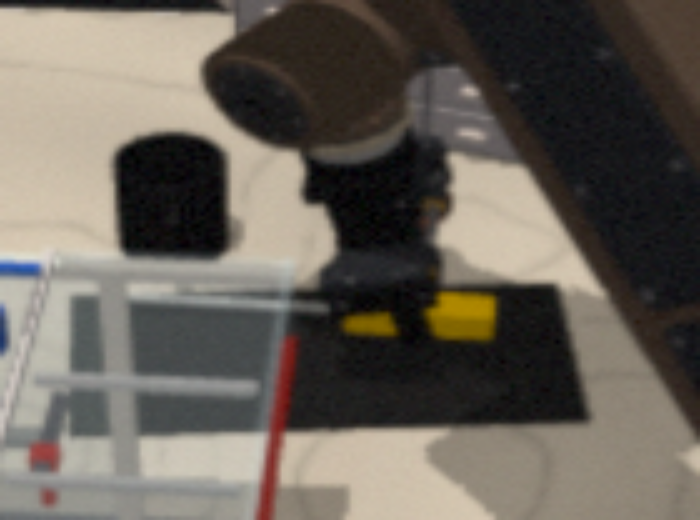

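The rod lies on the pad and the fingers straddle the middle of the handle (near (410,320) in the crop). I lower and grip.

Call:
send_rows:
  commands:
    - {"fingers": 0.6,"translation": [-1,0,-4],"angular": [0,0,0]}
    - {"fingers": 0.5,"translation": [-1,0,-6.8],"angular": [0,0,0]}
    - {"fingers": 0.3,"translation": [-1,0,-6.8],"angular": [0,0,0]}
    - {"fingers": 0,"translation": [-1,0,-6.8],"angular": [0,0,0]}
    - {"fingers": 0,"translation": [-1,0,-6.8],"angular": [0,0,0]}
    - {"fingers": 0,"translation": [-1,0,-6.8],"angular": [0,0,0]}
    - {"fingers": 0,"translation": [-1,0,-6.8],"angular": [0,0,0]}
    - {"fingers": 0,"translation": [-1,0,-6.8],"angular": [0,0,0]}
  force: 55

```text
t: 6.05
ee_pos: [442.2, -374.6, 10.2]
tcp_rot: [0.991, -0.023, -0.129, -0.004]
wrist_force: [-1.2, -1.3, 2.1]
opening: 0.292
```

```bash
python3 -c "
from h import *
st()"
```

```text
t 6.05 pos [ 442.23 -374.57   10.24] F [-1.16 -1.28  2.07] op 0.292 q [-0.74  0.77  1.69 -0.21  0.9   1.03]
x [ 0.97 -0.04 -0.26] z [-0.26  0.01 -0.97]
```

```bash
cat > plan.py <<'E'
from h import *
from k import *
from rig import sensors
import json,sys
G=json.load(open("grip.json"))
hk_t=np.array(G["hook"]); Rrel=np.array(G["R"]) # rod frame in tool frame
def now():
    o=sensors.observe(); M=Ro.from_quat(o["tcp_rot"]).as_matrix(); return o,o["ee_pos"],M
def rodpose():
    o,p,M=now(); R=M@Rrel; x=R[:,0]
    print("t",round(o["t"],2),"hook",np.round(p+M@hk_t,1),"slope",round(np.degrees(np.arcsin(x[2])),2),"yaw",round(np.degrees(np.arctan2(x[1],x[0])),2),"roll",round(np.degrees(np.arcsin(R[2,1])),2),"F",np.round(o["wrist_force"],2),"q",np.round(o["joints"],2))
def goto(hook,slope=30,yaw=-1.1):
    o,p,M=now(); T=Ro.from_euler("ZY",[yaw,-slope],degrees=True).as_matrix()@Rrel.T
    X=np.array(hook)-T@hk_t
    w=np.degrees(Ro.from_matrix(T@M.T).as_rotvec())
    print("hook->",hook,"trans",np.round(X-p,1),"ang",np.round(w,1),"TCP",np.round(X,1),"z",np.round(T[:,2],2))
    q,e=ik(P,X,T,o["joints"]);print("  ik",np.round(q,2),round(e,3))
E
python3 - <<'E'
import numpy as np,json
from rig import sensors
from scipy.spatial.transform import Rotation as Ro
o=sensors.observe();M=Ro.from_quat(o["tcp_rot"]).as_matrix();p=o["ee_pos"]
R=Ro.from_euler("Z",-2.8,degrees=True).as_matrix()
json.dump(dict(hook=(M.T@(np.array([649.6,-384.8,20])-p)).tolist(),R=(M.T@R).tolist()),open("grip.json","w"))
import k; 
from plan import *
print(np.round(hk_t,1),np.round(Rrel,3)); rodpose()
P[:]=[108.88,544.273,376.712,199.959,65.94,30]; print(fk(P,o["joints"])[0]-p)
goto((575,-215,175)); goto((575,18,175));goto((655,18,198));goto((655,18,226))
E
```

```text
[198.2   0.8 -62.7] [[ 0.967  0.004 -0.257]
 [ 0.003 -1.    -0.001]
 [-0.257  0.    -0.967]]
t 6.05 hook [ 649.6 -384.8   20. ] slope 0.0 yaw -2.8 roll 0.0 F [-1.16 -1.28  2.07] q [-0.74  0.77  1.69 -0.21  0.9   1.03]
[27.55204841 -9.19828403  4.85100004]
hook-> (575, -215, 175) trans [-42.1 163.   52.5] ang [ -1.  -30.    1.7] TCP [ 400.1 -211.6   62.7] z [ 0.26 -0.   -0.97]
  ik [-0.71  0.43  2.32  0.73  0.25  0.18] 0.0
hook-> (575, 18, 175) trans [-42.1 396.   52.5] ang [ -1.  -30.    1.7] TCP [400.1  21.4  62.7] z [ 0.26 -0.   -0.97]
  ik [-0.13  0.37  2.46  0.54  0.06  0.93] 0.1
hook-> (655, 18, 198) trans [ 37.9 396.   75.5] ang [ -1.  -30.    1.7] TCP [480.1  21.4  85.7] z [ 0.26 -0.   -0.97]
  ik [-0.1   0.4   2.24  0.09  0.24  1.4 ] 0.0
hook-> (655, 18, 226) trans [ 37.9 396.  103.5] ang [ -1.  -30.    1.7] TCP [480.1  21.4 113.7] z [ 0.26 -0.   -0.97]
  ik [-0.1   0.35  2.21  0.07  0.32  1.42] 0.0
```

Call:
send_rows:
  commands:
    - {"fingers": 0,"translation": [0,0,25],"angular": [0,0,0]}
    - {"fingers": 0,"translation": [0,0,65],"angular": [0,0,0]}
    - {"fingers": 0,"translation": [0,0,110],"angular": [0,0,0]}
    - {"fingers": 0,"translation": [0,0,140],"angular": [0,0,0]}
    - {"fingers": 0,"translation": [0,0,140],"angular": [0,0,0]}

```text
t: 6.55
ee_pos: [443.5, -375.5, 154.2]
tcp_rot: [0.992, -0.023, -0.127, -0.001]
wrist_force: [0.4, 0.6, -1.8]
opening: 0.289
```

```bash
cat > fit.py <<'E'
from k import *
from rig import sensors
import json,os
D=[([-1.39558361,.491555063,1.55946915,0,1.09170518,-.105621122],[173.19432,-600.25875,214.05776]),
([-0.79578,0.4544,1.85398,0.00085,0.62478,0.82098],[459.32161,-374.5892,149.67393])]
D+=[tuple(x) for x in (json.load(open("D.json")) if os.path.exists("D.json") else [])]
o=sensors.observe(); D.append((o["joints"].tolist(),o["ee_pos"].tolist())); json.dump(D[2:],open("D.json","w"))
W=[1]*len(D)
D2=D+[([-.79,.56,1.74,0,.85,.82],[461,-373.46,119.89]),([-.8,.71,1.8,0,.62,.82],[459.78,-375.05,10.49]),([-.8,.52,1.71,0,.91,.82],[459.68,-374.95,150.65]),([-.74,.77,1.69,-.21,.9,1.03],[442.23,-374.57,10.24]),([-.74,.76,1.69,-.21,.91,1.03],[443.4,-374.75,17.16])]
W+=[.15]*5
def fkw(p,q):
    h,L2,L3,Lt,off,w,e=p
    R1=rx(Z,q[0]);R2=R1@rx(Y,q[1]);R3=R2@rx(Y,q[2]);R4=R3@rx(Z,q[3]);R5=R4@rx(Y,q[4]);R6=R5@rx(Z,q[5])
    return np.array([0,0,h])+R1@[0,off,0]+R2@[0,0,L2]+R3@[e,0,L3]+R5@[0,w,0]+R6@[0,0,Lt],R6@C
if __name__=="__main__":
    np.set_printoptions(precision=2,suppress=True)
    f=lambda p:np.concatenate([(fkw(p,d[0])[0]-d[1])*w for d,w in zip(D2,W)])
    r=least_squares(f,[200,540,420,280,50,10,0]);print(r.x);print(r.fun.reshape(-1,3)); print(np.linalg.svd(r.jac)[1])
    np.save("p.npy",r.x)
E
python3 fit.py
```

```text
[197.09 586.67 411.17 271.88  66.45  -0.52  43.27]
[[ 0.03 -0.01  0.03]
 [-0.    0.06  0.02]
 [ 0.04  0.02  0.1 ]
 [-0.14  0.42 -0.58]
 [ 0.14 -0.7   0.34]
 [-0.15 -0.4  -0.35]
 [-0.06  0.05 -0.14]
 [-0.35  0.11 -0.22]]
[3.44 2.49 1.91 0.32 0.13 0.09 0.08]
```

```bash
sed -i 's/^from k import \*/from k import */; s/^import json,sys/import json,sys,k,fit\nk.fk=fit.fkw; P=np.load("p.npy")/' plan.py
sed -i 's/^o=sensors.observe(); D.append.*$/if __name__=="__main__":\n    o=sensors.observe(); D.append((o["joints"].tolist(),o["ee_pos"].tolist())); json.dump(D[2:],open("D.json","w"))/' fit.py
python3 - <<'E'
from plan import *
rodpose()
for a in ((575,-215,175),(590,-150,175),(595,-60,175),(605,10,180),(655,18,198),(655,18,226),(600,18,226)): goto(a)
goto((605,10,180),28);goto((600,18,226),27)
E
```

```text
t 6.55 hook [ 650.8 -385.6  165. ] slope 0.3 yaw -2.79 roll -0.24 F [ 0.35  0.62 -1.79] q [-0.74  0.58  1.6  -0.18  1.16  0.96]
hook-> (575, -215, 175) trans [-43.4 163.9 -91.4] ang [ -0.8 -29.7   1.7] TCP [ 400.1 -211.6   62.7] z [ 0.26 -0.   -0.97]
  ik [-0.74  0.47  2.27  0.72  0.26  0.16] 0.0
hook-> (590, -150, 175) trans [-28.4 228.9 -91.4] ang [ -0.8 -29.7   1.7] TCP [ 415.1 -146.6   62.7] z [ 0.26 -0.   -0.97]
  ik [-0.58  0.46  2.31  0.76  0.2   0.28] 0.0
hook-> (595, -60, 175) trans [-23.4 318.9 -91.4] ang [ -0.8 -29.7   1.7] TCP [420.1 -56.6  62.7] z [ 0.26 -0.   -0.97]
  ik [-0.35  0.44  2.36  0.75  0.12  0.5 ] 0.0
hook-> (605, 10, 180) trans [-13.4 388.9 -86.4] ang [ -0.8 -29.7   1.7] TCP [430.1  13.4  67.7] z [ 0.26 -0.   -0.97]
  ik [-0.14  0.43  2.34  0.3   0.11  1.15] 0.0
hook-> (655, 18, 198) trans [ 36.6 396.9 -68.4] ang [ -0.8 -29.7   1.7] TCP [480.1  21.4  85.7] z [ 0.26 -0.   -0.97]
  ik [-0.11  0.43  2.21  0.1   0.24  1.39] 0.0
hook-> (655, 18, 226) trans [ 36.6 396.9 -40.4] ang [ -0.8 -29.7   1.7] TCP [480.1  21.4 113.7] z [ 0.26 -0.   -0.97]
  ik [-0.11  0.37  2.18  0.07  0.32  1.41] 0.0
hook-> (600, 18, 226) trans [-18.4 396.9 -40.4] ang [ -0.8 -29.7   1.7] TCP [425.1  21.4 113.7] z [ 0.26 -0.   -0.97]
  ik [-0.12  0.32  2.31  0.11  0.26  1.36] 0.0
hook-> (605, 10, 180) trans [-17.2 389.  -80.3] ang [ -0.7 -27.7   1.7] TCP [426.3  13.5  73.9] z [ 0.23 -0.   -0.97]
  ik [-0.14  0.42  2.32  0.16  0.18  1.29] 0.0
hook-> (600, 18, 226) trans [-24.  397.  -31.1] ang [ -0.7 -26.7   1.7] TCP [419.5  21.6 123. ] z [ 0.21 -0.   -0.98]
  ik [-0.12  0.3   2.27  0.06  0.36  1.41] 0.0
```

```bash
python3 - <<'E'
from plan import *
for a in ((590,-215,170),(600,-100,170),(600,10,170)): goto(a,18)
for a in ((655,18,198),(655,18,224),(600,18,224)): goto(a,28)
E
```

```text
hook-> (590, -215, 170) trans [-47.9 164.3 -57.6] ang [ -0.4 -17.7   1.7] TCP [ 395.6 -211.2   96.6] z [ 0.05 -0.   -1.  ]
  ik [-0.66  0.42  2.13  0.06  0.55  0.88] 0.0
hook-> (600, -100, 170) trans [-37.9 279.3 -57.6] ang [ -0.4 -17.7   1.7] TCP [405.6 -96.2  96.6] z [ 0.05 -0.   -1.  ]
  ik [-0.41  0.38  2.21  0.04  0.5   1.14] 0.0
hook-> (600, 10, 170) trans [-37.9 389.3 -57.6] ang [ -0.4 -17.7   1.7] TCP [405.6  13.8  96.6] z [ 0.05 -0.   -1.  ]
  ik [-0.13  0.37  2.23  0.01  0.48  1.44] 0.0
hook-> (655, 18, 198) trans [ 32.8 397.  -62.3] ang [ -0.7 -27.7   1.7] TCP [476.3  21.5  91.9] z [ 0.23 -0.   -0.97]
  ik [-0.11  0.42  2.19  0.07  0.3   1.42] 0.0
hook-> (655, 18, 224) trans [ 32.8 397.  -36.3] ang [ -0.7 -27.7   1.7] TCP [476.3  21.5 117.9] z [ 0.23 -0.   -0.97]
  ik [-0.11  0.37  2.17  0.05  0.38  1.43] 0.0
hook-> (600, 18, 224) trans [-22.2 397.  -36.3] ang [ -0.7 -27.7   1.7] TCP [421.3  21.5 117.9] z [ 0.23 -0.   -0.97]
  ik [-0.12  0.31  2.29  0.07  0.32  1.4 ] 0.0
```

Call:
send_rows:
  commands:
    - {"fingers": 0,"translation": [-20,20,0],"angular": [-0.1,-3,0.5]}
    - {"fingers": 0,"translation": [-40,55,-15],"angular": [-0.2,-8,1]}
    - {"fingers": 0,"translation": [-48,95,-35],"angular": [-0.3,-13,1.4]}
    - {"fingers": 0,"translation": [-48,130,-50],"angular": [-0.4,-17.7,1.7]}
    - {"fingers": 0,"translation": [-48,155,-57.6],"angular": [-0.4,-17.7,1.7]}
    - {"fingers": 0,"translation": [-48,164,-57.6],"angular": [-0.4,-17.7,1.7]}
    - {"fingers": 0,"translation": [-48,164,-57.6],"angular": [-0.4,-17.7,1.7]}

```text
t: 7.25
ee_pos: [395.6, -210.9, 96.3]
tcp_rot: [1.0, -0.007, 0.027, 0.0]
wrist_force: [-0.3, -0.2, -0.5]
opening: 0.289
```

```bash
python3 fit.py; python3 - <<'E'
from plan import *
from rig import eyes
rodpose()
for n in("side","top"):
    c=eyes.capture(n); np.savez(f"{n}3.npz",**c); cv2.imwrite(f"pics/{n}3.png",c["image"])
o,p,M=now();X=p+M@hk_t
z=[]
for n in("side","top"):
    c=load(n+"3"); 
    g=[proj(c,X)[0]]; g+= [proj(c,X+M@Rrel@np.array(v))[0] for v in ((0,22,0),(-150,0,0))]
    im=cv2.resize(c["image"],None,fx=4,fy=4,interpolation=cv2.INTER_CUBIC)
    for a in g: cv2.circle(im,(int(a[0]*4+2),int(a[1]*4+2)),5,(255,0,255),1)
    u=int(g[0][0]*4),int(g[0][1]*4); z.append(im[max(0,u[1]-120):u[1]+180,u[0]-150:u[0]+250])
cv2.imwrite("pics/z3.png",np.vstack([a[:280] for a in z]))
E
```

```text
[196.78 586.62 411.06 271.75  66.22  -0.29  43.05]
[[ 0.02  0.01  0.05]
 [ 0.    0.04  0.02]
 [ 0.05  0.01  0.08]
 [-0.    0.03 -0.01]
 [-0.13  0.41 -0.57]
 [ 0.15 -0.71  0.34]
 [-0.15 -0.41 -0.35]
 [-0.05  0.04 -0.15]
 [-0.35  0.11 -0.23]]
[3.95 2.87 2.18 0.42 0.22 0.14 0.1 ]
t 7.25 hook [ 590.1 -214.5  169.7] slope 17.96 yaw -1.03 roll -0.01 F [-0.3  -0.21 -0.47] q [-0.66  0.42  2.13  0.06  0.55  0.88]
```

View pics/z3.png

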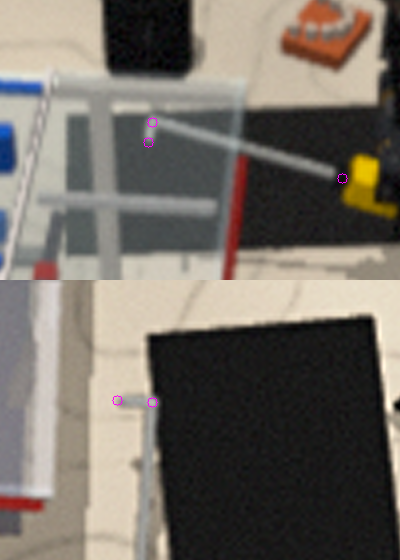

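View pics/top3.png

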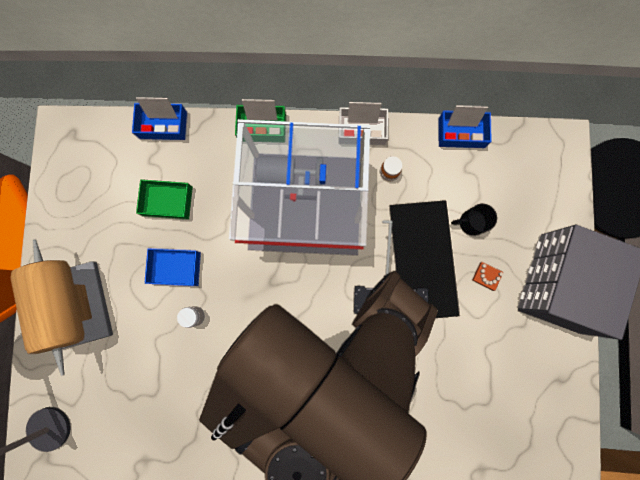

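The overlays match the rod within about 1 mm in both views: the corner, the prong end and the shaft. Next I check the pin hypothesis in the same way.

```bash
python3 - <<'E'
from h import *
z=[]
for n in("side","top"):
    c=load(n+"3")
    f=8
    im=cv2.resize(c["image"],None,fx=f,fy=f,interpolation=cv2.INTER_CUBIC)
    im0=im.copy()
    O=np.array([520,14.9,0]);
    for X,col in (((631,29,215),(255,0,255)),((631,29,256),(0,255,0)),((631,13,256),(255,255,0)),((631,13+38,256),(255,255,0)),((631,13-38,256),(255,255,0))):
        a=proj(c,X)[0]; cv2.circle(im,(int(a[0]*f+f/2),int(a[1]*f+f/2)),4,col,1)
    a=proj(c,(631,29,235))[0]*f; u=int(a[0]),int(a[1])
    z.append(np.hstack([q[u[1]-140:u[1]+140,u[0]-190:u[0]+190] for q in(im0,im)]))
cv2.imwrite("pics/z4.png",np.vstack(z))
E
```

```text
(no output)
```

View pics/z4.png

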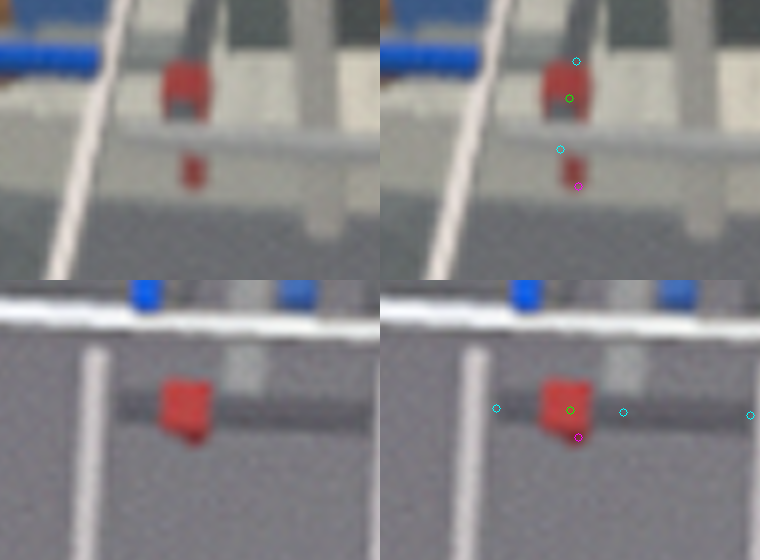

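Call:
send_rows:
  commands:
    - {"fingers": 0,"translation": [1,25,0],"angular": [0,0,0]}
    - {"fingers": 0,"translation": [2,65,0],"angular": [0,0,0]}
    - {"fingers": 0,"translation": [2,105,0],"angular": [0,0,0]}
    - {"fingers": 0,"translation": [2,145,0],"angular": [0,0,0]}
    - {"fingers": 0,"translation": [2,185,0],"angular": [0,0,0]}
    - {"fingers": 0,"translation": [2,215,0],"angular": [0,0,0]}
    - {"fingers": 0,"translation": [2,230,0],"angular": [0,0,0]}
    - {"fingers": 0,"translation": [2,232.5,0],"angular": [0,0,0]}

```text
t: 8.15
ee_pos: [399.1, 20.8, 96.9]
tcp_rot: [1.0, -0.007, 0.028, 0.001]
wrist_force: [0.0, -1.0, -1.4]
opening: 0.291
```

```bash
python3 - <<'E'
from plan import *
rodpose()
goto((620,18,180),22);goto((652,18,194),28);goto((652,18,224),28)
E
```

```text
t 8.15 hook [593.4  17.4 170.6] slope 18.09 yaw -0.97 roll -0.09 F [ 0.05 -1.04 -1.41] q [-0.12  0.36  2.25  0.01  0.47  1.46]
hook-> (620, 18, 180) trans [32.1  0.9 -3.7] ang [ 0.  -3.9 -0.1] TCP [431.2  21.7  93.2] z [ 0.12 -0.   -0.99]
  ik [-0.11  0.39  2.22  0.03  0.4   1.45] 0.0
hook-> (652, 18, 194) trans [74.2  0.7 -9. ] ang [-0.1 -9.9 -0.1] TCP [473.3  21.5  87.9] z [ 0.23 -0.   -0.97]
  ik [-0.11  0.42  2.2   0.07  0.29  1.42] 0.0
hook-> (652, 18, 224) trans [74.2  0.7 21. ] ang [-0.1 -9.9 -0.1] TCP [473.3  21.5 117.9] z [ 0.23 -0.   -0.97]
  ik [-0.11  0.36  2.17  0.05  0.38  1.43] 0.0
```

Call:
send_rows:
  commands:
    - {"fingers": 0,"translation": [15,0.7,-2],"angular": [0,-2,0]}
    - {"fingers": 0,"translation": [32,0.7,-4],"angular": [0,-4,0]}
    - {"fingers": 0,"translation": [50,0.7,-6],"angular": [0,-6.5,0]}
    - {"fingers": 0,"translation": [65,0.7,-8],"angular": [-0.1,-8.7,-0.1]}
    - {"fingers": 0,"translation": [74,0.7,-9],"angular": [-0.1,-9.9,-0.1]}
    - {"fingers": 0,"translation": [74,0.7,-9],"angular": [-0.1,-9.9,-0.1]}

```text
t: 8.75
ee_pos: [473.9, 20.6, 87.7]
tcp_rot: [0.993, -0.008, 0.114, 0.001]
wrist_force: [0.2, -1.3, -1.9]
opening: 0.295
```

```bash
cat > look.py <<'E'
import sys
from plan import *
from rig import eyes
tag=sys.argv[1]
rodpose()
o,p,M=now();X=p+M@hk_t; z=[]
for n in("side","top"):
    c=eyes.capture(n); np.savez(f"{n}_{tag}.npz",**c); f=5
    im=cv2.resize(c["image"],None,fx=f,fy=f,interpolation=cv2.INTER_CUBIC);im0=im.copy()
    for v in ((0,0,0),(0,22,0),(-100,0,0)):
        a=proj(c,X+M@Rrel@np.array(v))[0]; cv2.circle(im,(int(a[0]*f+f/2),int(a[1]*f+f/2)),4,(255,0,255),1)
    a=proj(c,(620,25,230))[0]*f; u=int(a[0]),int(a[1])
    z.append(np.hstack([q[u[1]-140:u[1]+160,u[0]-190:u[0]+190] for q in(im0,im)]))
cv2.imwrite(f"pics/l_{tag}.png",np.vstack(z))
E
python3 look.py a
```

```text
t 8.75 hook [652.5  16.9 193.8] slope 28.0 yaw -1.15 roll -0.01 F [ 0.2  -1.32 -1.89] q [-0.11  0.43  2.2   0.07  0.29  1.41]
```

View pics/l_a.png

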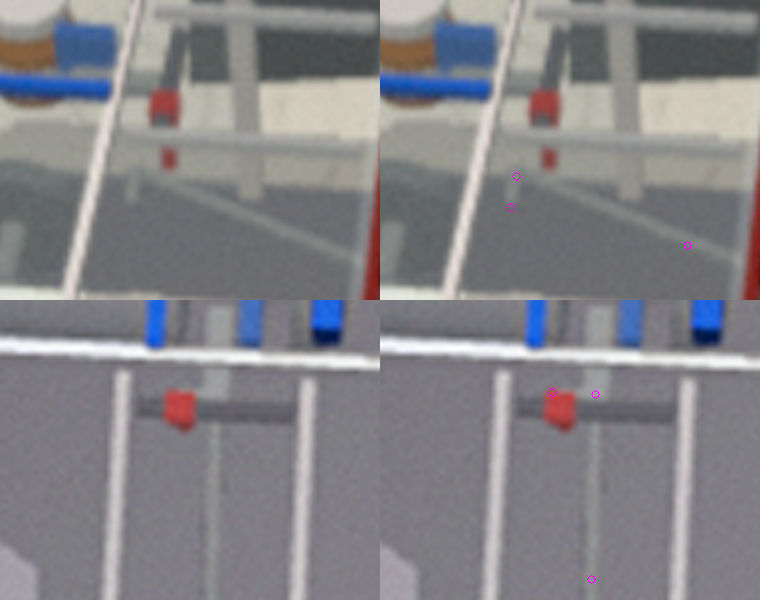

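Call:
send_rows:
  commands:
    - {"fingers": 0,"translation": [0,1,10],"angular": [0,0,0]}
    - {"fingers": 0,"translation": [0,1,20],"angular": [0,0,0]}
    - {"fingers": 0,"translation": [0,1,28],"angular": [0,0,0]}
    - {"fingers": 0,"translation": [0,1,31],"angular": [0,0,0]}
    - {"fingers": 0,"translation": [0,1,31],"angular": [0,0,0]}
    - {"fingers": 0,"translation": [0,1,31],"angular": [0,0,0]}

```text
t: 9.45
ee_pos: [472.7, 22.0, 118.7]
tcp_rot: [0.993, -0.008, 0.114, 0.001]
wrist_force: [-0.3, 0.5, -1.2]
opening: 0.291
```

```bash
python3 look.py b
```

```text
t 9.45 hook [651.6  18.4 224.6] slope 27.92 yaw -1.13 roll -0.01 F [-0.31  0.52 -1.2 ] q [-0.1   0.36  2.17  0.05  0.38  1.44]
```

View pics/l_b.png

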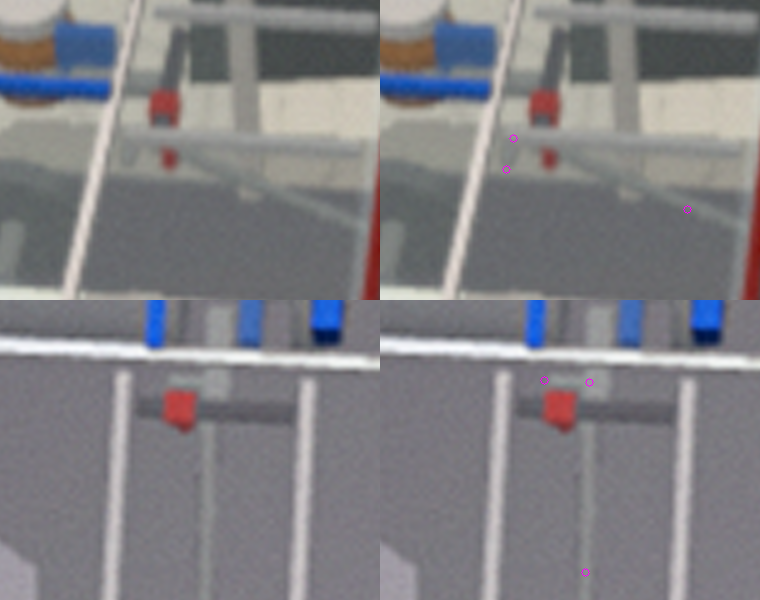

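Call:
send_rows:
  commands:
    - {"fingers": 0,"translation": [-2.5,0,0],"angular": [0,0,0]}
    - {"fingers": 0,"translation": [-5,0.1,0],"angular": [0,0,0]}
    - {"fingers": 0,"translation": [-6,0.1,0],"angular": [0,0,0]}
    - {"fingers": 0,"translation": [-7,0.1,0],"angular": [0,0,0]}
    - {"fingers": 0,"translation": [-8,0.1,0],"angular": [0,0,0]}
    - {"fingers": 0,"translation": [-8,0.1,0],"angular": [0,0,0]}

```text
t: 10.15
ee_pos: [464.6, 22.1, 118.5]
tcp_rot: [0.994, -0.008, 0.113, 0.001]
wrist_force: [0.2, -0.3, -1.8]
opening: 0.291
```

Call:
send_rows:
  commands:
    - {"fingers": 0,"translation": [-0.7,0,0],"angular": [0,0,0]}
    - {"fingers": 0,"translation": [-1.4,0,0],"angular": [0,0,0]}
    - {"fingers": 0,"translation": [-2,0,0],"angular": [0,0,0]}

```text
t: 10.45
ee_pos: [462.5, 22.1, 118.5]
tcp_rot: [0.994, -0.008, 0.113, 0.001]
wrist_force: [-0.2, -0.3, -0.9]
opening: 0.287
```

Call:
send_rows:
  commands:
    - {"fingers": 0,"translation": [-0.7,0,0],"angular": [0,0,0]}
    - {"fingers": 0,"translation": [-1.4,0,0],"angular": [0,0,0]}
    - {"fingers": 0,"translation": [-2,0,0],"angular": [0,0,0]}

```text
t: 10.75
ee_pos: [460.5, 22.1, 118.5]
tcp_rot: [0.994, -0.008, 0.113, 0.001]
wrist_force: [0.0, 0.8, -1.2]
opening: 0.295
```

```bash
python3 -c "
from plan import *
rodpose()"
```

```text
t 10.75 hook [639.4  18.5 224.3] slope 27.9 yaw -1.13 roll -0.0 F [ 0.03  0.83 -1.15] q [-0.11  0.35  2.2   0.06  0.37  1.43]
```

Call:
send_rows:
  commands:
    - {"fingers": 0,"translation": [-0.7,0,0],"angular": [0,0,0]}
    - {"fingers": 0,"translation": [-1.4,0,0],"angular": [0,0,0]}
    - {"fingers": 0,"translation": [-2,0,0],"angular": [0,0,0]}

```text
t: 11.05
ee_pos: [458.8, 22.1, 118.7]
tcp_rot: [0.993, -0.008, 0.114, 0.001]
wrist_force: [2.3, 0.4, -0.6]
opening: 0.289
```

Call:
send_rows:
  commands:
    - {"fingers": 0,"translation": [-0.7,0,0],"angular": [0,0,0]}
    - {"fingers": 0,"translation": [-1.4,0,0],"angular": [0,0,0]}
    - {"fingers": 0,"translation": [-2,0,0],"angular": [0,0,0]}

```text
t: 11.35
ee_pos: [456.8, 22.1, 118.7]
tcp_rot: [0.993, -0.008, 0.114, 0.001]
wrist_force: [2.2, 0.5, -1.1]
opening: 0.294
```

Call:
send_rows:
  commands:
    - {"fingers": 0,"translation": [-0.7,0,0],"angular": [0,0,0]}
    - {"fingers": 0,"translation": [-1.4,0,0],"angular": [0,0,0]}
    - {"fingers": 0,"translation": [-2,0,0],"angular": [0,0,0]}

```text
t: 11.65
ee_pos: [454.7, 22.1, 118.7]
tcp_rot: [0.993, -0.008, 0.114, 0.001]
wrist_force: [1.9, -0.2, -1.3]
opening: 0.293
```

Call:
send_rows:
  commands:
    - {"fingers": 0,"translation": [-1.2,0,0],"angular": [0,0,0]}
    - {"fingers": 0,"translation": [-2.5,0,0],"angular": [0,0,0]}
    - {"fingers": 0,"translation": [-4,0,0],"angular": [0,0,0]}
    - {"fingers": 0,"translation": [-5.5,0.1,0],"angular": [0,0,0]}
    - {"fingers": 0,"translation": [-7,0.1,0],"angular": [0,0,0]}
    - {"fingers": 0,"translation": [-8.5,0.2,0],"angular": [0,0,0]}
    - {"fingers": 0,"translation": [-10,0.2,0],"angular": [0,0,0]}

```text
t: 12.35
ee_pos: [444.6, 22.3, 118.7]
tcp_rot: [0.993, -0.008, 0.114, 0.001]
wrist_force: [2.1, 0.4, -1.6]
opening: 0.29
```

```bash
python3 look.py c
```

```text
t 12.35 hook [623.4  18.7 224.6] slope 27.94 yaw -1.13 roll -0.01 F [ 2.05  0.35 -1.62] q [-0.11  0.33  2.24  0.06  0.35  1.42]
```

View pics/l_c.png

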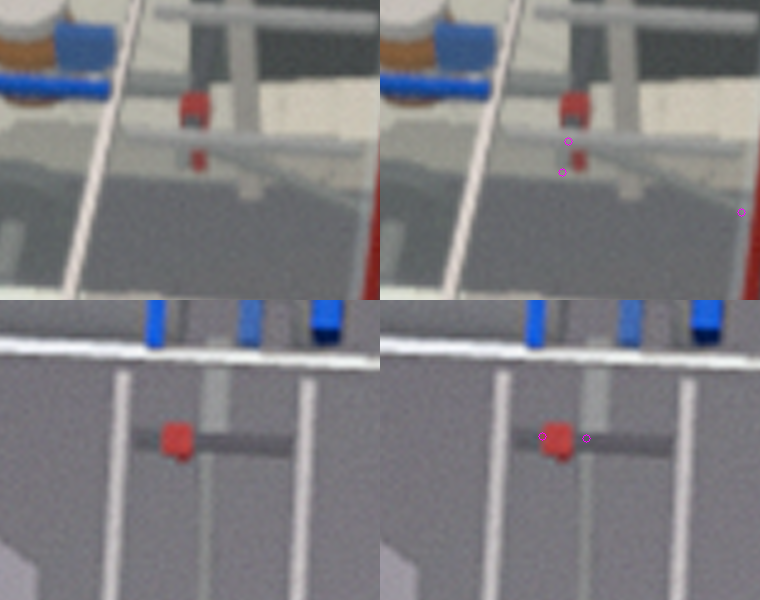

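Call:
send_rows:
  commands:
    - {"fingers": 0,"translation": [-1.2,0,0],"angular": [0,0,0]}
    - {"fingers": 0,"translation": [-2.5,0,0],"angular": [0,0,0]}
    - {"fingers": 0,"translation": [-4,0,0],"angular": [0,0,0]}
    - {"fingers": 0,"translation": [-5.5,0.1,0],"angular": [0,0,0]}
    - {"fingers": 0,"translation": [-7,0.1,0],"angular": [0,0,0]}
    - {"fingers": 0,"translation": [-8.5,0.2,0],"angular": [0,0,0]}
    - {"fingers": 0,"translation": [-10,0.2,0],"angular": [0,0,0]}

```text
t: 13.15
ee_pos: [434.3, 22.5, 118.7]
tcp_rot: [0.993, -0.008, 0.114, 0.001]
wrist_force: [2.5, -0.4, -1.2]
opening: 0.29
```

Call:
send_rows:
  commands:
    - {"fingers": 0,"translation": [-0.6,0,0],"angular": [0,0,0]}
    - {"fingers": 0,"translation": [-1.2,0,0],"angular": [0,0,0]}
    - {"fingers": 0,"translation": [-2,0,0],"angular": [0,0,0]}

```text
t: 13.45
ee_pos: [432.3, 22.5, 118.7]
tcp_rot: [0.993, -0.008, 0.114, 0.001]
wrist_force: [3.1, 0.9, -1.1]
opening: 0.29
```

Call:
send_rows:
  commands:
    - {"fingers": 0,"translation": [-0.6,0,0],"angular": [0,0,0]}
    - {"fingers": 0,"translation": [-1.2,0,0],"angular": [0,0,0]}
    - {"fingers": 0,"translation": [-1.5,0,0],"angular": [0,0,0]}

```text
t: 13.75
ee_pos: [430.7, 22.5, 118.7]
tcp_rot: [0.993, -0.008, 0.114, 0.001]
wrist_force: [2.1, 0.6, -1.8]
opening: 0.294
```

Still moving freely at about 2.5 N. I continue in fine steps.

Call:
send_rows:
  commands:
    - {"fingers": 0,"translation": [-0.5,0,0],"angular": [0,0,0]}
    - {"fingers": 0,"translation": [-1.0,0,0],"angular": [0,0,0]}

```text
t: 13.95
ee_pos: [429.7, 22.5, 118.7]
tcp_rot: [0.993, -0.008, 0.114, 0.001]
wrist_force: [2.0, 0.7, -1.1]
opening: 0.294
```

Call:
send_rows:
  commands:
    - {"fingers": 0,"translation": [-0.5,0,0],"angular": [0,0,0]}
    - {"fingers": 0,"translation": [-1.0,0,0],"angular": [0,0,0]}

```text
t: 14.15
ee_pos: [428.7, 22.5, 118.7]
tcp_rot: [0.993, -0.008, 0.114, 0.001]
wrist_force: [2.7, 0.5, -0.1]
opening: 0.286
```

```bash
python3 -c "
from plan import *
rodpose()"
```

```text
t 14.15 hook [607.5  18.9 224.5] slope 27.93 yaw -1.13 roll -0.01 F [ 2.68  0.53 -0.15] q [-0.12  0.31  2.27  0.07  0.33  1.41]
```

Call:
send_rows:
  commands:
    - {"fingers": 0,"translation": [-0.5,0,0],"angular": [0,0,0]}
    - {"fingers": 0,"translation": [-0.8,0,0],"angular": [0,0,0]}

```text
t: 14.35
ee_pos: [427.8, 22.5, 118.7]
tcp_rot: [0.993, -0.008, 0.114, 0.001]
wrist_force: [3.0, 0.3, -1.0]
opening: 0.29
```

Call:
send_rows:
  commands:
    - {"fingers": 0,"translation": [-0.4,0,0],"angular": [0,0,0]}
    - {"fingers": 0,"translation": [-0.8,0,0],"angular": [0,0,0]}

```text
t: 14.55
ee_pos: [427.3, 22.5, 118.8]
tcp_rot: [0.993, -0.008, 0.114, 0.001]
wrist_force: [3.9, 0.9, -1.0]
opening: 0.289
```

```bash
python3 -c "
from plan import *
rodpose()"
```

```text
t 14.55 hook [606.   18.9 224.8] slope 27.97 yaw -1.12 roll -0.01 F [ 3.94  0.94 -1.01] q [-0.12  0.31  2.27  0.07  0.33  1.41]
```

Call:
send_rows:
  commands:
    - {"fingers": 0,"translation": [-0.4,0,0],"angular": [0,0,0]}
    - {"fingers": 0,"translation": [-0.4,0,0],"angular": [0,0,0]}

```text
t: 14.75
ee_pos: [427.2, 22.5, 118.9]
tcp_rot: [0.993, -0.008, 0.114, 0.001]
wrist_force: [4.6, 0.8, -1.7]
opening: 0.291
```

```bash
python3 look.py d
```

```text
t 14.75 hook [605.9  18.9 225. ] slope 28.0 yaw -1.12 roll -0.02 F [ 4.62  0.81 -1.71] q [-0.12  0.31  2.27  0.07  0.33  1.41]
```

View pics/l_d.png

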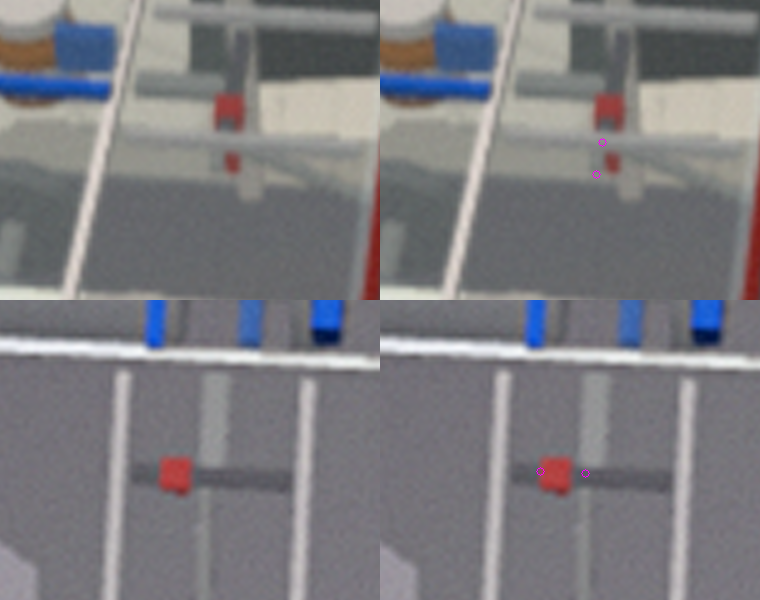

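Call:
send_rows:
  commands:
    - {"fingers": 0,"translation": [3,0,0],"angular": [0,0,0]}
    - {"fingers": 0,"translation": [7,0,0],"angular": [0,0,0]}
    - {"fingers": 0,"translation": [10,0,-1],"angular": [0,0,0]}
    - {"fingers": 0,"translation": [11,0,-8],"angular": [0,0,0]}
    - {"fingers": 0,"translation": [11,0,-20],"angular": [0,0,0]}
    - {"fingers": 0,"translation": [11,0,-31],"angular": [0,0,0]}
    - {"fingers": 0,"translation": [11,0,-34],"angular": [0,0,0]}
    - {"fingers": 0,"translation": [11,0,-34],"angular": [0,0,0]}

```text
t: 15.65
ee_pos: [437.8, 22.5, 84.2]
tcp_rot: [0.994, -0.008, 0.114, 0.001]
wrist_force: [-0.4, 0.7, -1.7]
opening: 0.285
```

```bash
python3 look.py e; python3 - <<'E'
from plan import *
for a in ((592,17,170),(592,-214,170)): goto(a,18)
E
```

```text
t 15.65 hook [616.7  18.9 190.1] slope 27.91 yaw -1.13 roll -0.01 F [-0.36  0.74 -1.72] q [-0.11  0.4   2.28  0.09  0.23  1.39]
hook-> (592, 17, 170) trans [-40.6  -1.6  11.6] ang [ 0.2 10.   0. ] TCP [397.6  20.8  96.6] z [ 0.05 -0.   -1.  ]
  ik [-0.12  0.36  2.25  0.01  0.47  1.46] 0.0
hook-> (592, -214, 170) trans [ -40.6 -232.6   11.6] ang [ 0.2 10.   0. ] TCP [ 397.6 -210.2   96.6] z [ 0.05 -0.   -1.  ]
  ik [-0.65  0.42  2.13  0.06  0.55  0.88] 0.0
```

View pics/l_e.png

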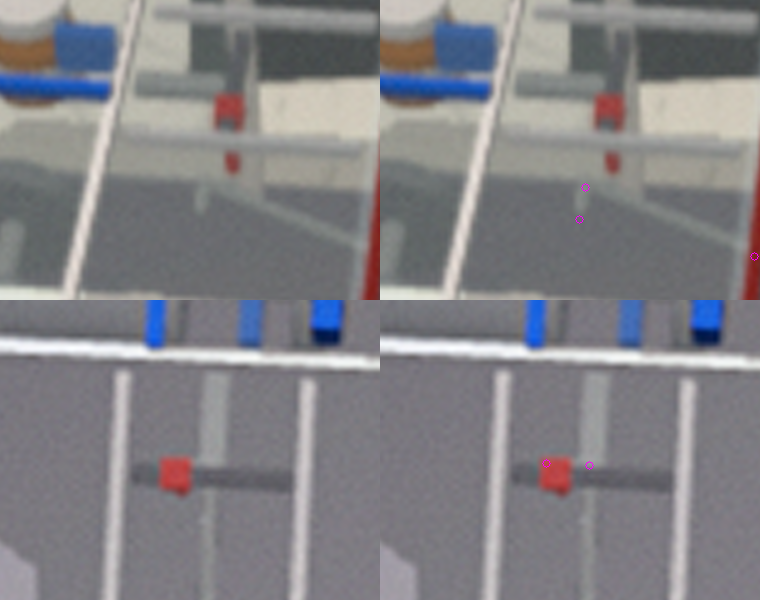

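Call:
send_rows:
  commands:
    - {"fingers": 0,"translation": [-10,0,2],"angular": [0,2.5,0]}
    - {"fingers": 0,"translation": [-22,-0.5,6],"angular": [0.1,5.5,0]}
    - {"fingers": 0,"translation": [-34,-1,9.5],"angular": [0.2,8.5,0]}
    - {"fingers": 0,"translation": [-40.6,-1.5,11.6],"angular": [0.2,10,0]}
    - {"fingers": 0,"translation": [-40.6,-10,11.6],"angular": [0.2,10,0]}
    - {"fingers": 0,"translation": [-40.6,-40,11.6],"angular": [0.2,10,0]}
    - {"fingers": 0,"translation": [-40.6,-80,11.6],"angular": [0.2,10,0]}
    - {"fingers": 0,"translation": [-40.6,-120,11.6],"angular": [0.2,10,0]}

```text
t: 16.55
ee_pos: [397.8, -99.3, 96.8]
tcp_rot: [1.0, -0.007, 0.028, 0.001]
wrist_force: [0.3, 0.9, -0.5]
opening: 0.294
```

```bash
python3 - <<'E'
from plan import *
rodpose()
goto((592,-235,172),18); goto((649.6,-384.8,80),0,-2.8); goto((649.6,-384.8,20.5),0,-2.8)
E
```

```text
t 16.55 hook [ 592.  -102.9  170.6] slope 18.09 yaw -1.04 roll -0.05 F [ 0.26  0.88 -0.46] q [-0.42  0.37  2.23  0.05  0.49  1.13]
hook-> (592, -235, 172) trans [  -0.2 -131.9    1.8] ang [ 0.1  0.1 -0. ] TCP [ 397.6 -231.2   98.6] z [ 0.05 -0.   -1.  ]
  ik [-0.69  0.42  2.11  0.06  0.57  0.84] 0.0
hook-> (649.6, -384.8, 80) trans [  44.5 -275.3  -26.6] ang [ 0.7 18.1 -1.7] TCP [ 442.2 -374.6   70.2] z [-0.26  0.01 -0.97]
  ik [-0.74  0.68  1.67 -0.19  1.    1.  ] 0.0
hook-> (649.6, -384.8, 20.5) trans [  44.5 -275.3  -86.1] ang [ 0.7 18.1 -1.7] TCP [ 442.2 -374.6   10.7] z [-0.26  0.01 -0.97]
  ik [-0.74  0.77  1.69 -0.21  0.9   1.03] 0.0
```

Call:
send_rows:
  commands:
    - {"fingers": 0,"translation": [0,-40,2],"angular": [0,0,0]}
    - {"fingers": 0,"translation": [0,-85,5],"angular": [0,0,0]}
    - {"fingers": 0,"translation": [0,-130,10],"angular": [0,0,0]}
    - {"fingers": 0,"translation": [5,-175,20],"angular": [0.1,4,-0.4]}
    - {"fingers": 0,"translation": [18,-215,25],"angular": [0.3,9,-0.9]}
    - {"fingers": 0,"translation": [32,-250,20],"angular": [0.5,14,-1.4]}
    - {"fingers": 0,"translation": [44.5,-272,5],"angular": [0.7,18.1,-1.7]}
    - {"fingers": 0,"translation": [44.5,-275.3,-20],"angular": [0.7,18.1,-1.7]}

```text
t: 17.35
ee_pos: [444.5, -378.1, 76.3]
tcp_rot: [0.991, -0.023, -0.128, -0.002]
wrist_force: [-0.4, 0.4, -1.1]
opening: 0.288
```

```bash
python3 - <<'E'
from plan import *
rodpose()
goto((649.6,-384.8,20.3),0,-2.8)
E
```

```text
t 17.35 hook [ 651.8 -388.3   86.4] slope 0.1 yaw -2.79 roll -0.13 F [-0.38  0.43 -1.07] q [-0.74  0.68  1.65 -0.19  1.02  0.99]
hook-> (649.6, -384.8, 20.3) trans [ -2.2   3.6 -65.8] ang [ 0.1  0.1 -0. ] TCP [ 442.2 -374.6   10.5] z [-0.26  0.01 -0.97]
  ik [-0.74  0.77  1.69 -0.21  0.9   1.03] 0.0
```

Call:
send_rows:
  commands:
    - {"fingers": 0,"translation": [-2,3.6,-25],"angular": [0,0,0]}
    - {"fingers": 0,"translation": [-2,3.6,-50],"angular": [0,0,0]}
    - {"fingers": 0,"translation": [-2,3.6,-61],"angular": [0.1,0.1,0]}
    - {"fingers": 0,"translation": [-2,3.6,-65],"angular": [0.1,0.1,0]}
    - {"fingers": 0,"translation": [-2,3.6,-66],"angular": [0.1,0.1,0]}
    - {"fingers": 0,"translation": [-2,3.6,-66],"angular": [0.1,0.1,0]}

```text
t: 17.95
ee_pos: [442.9, -375.0, 11.2]
tcp_rot: [0.991, -0.023, -0.129, -0.003]
wrist_force: [1.2, -0.1, -0.8]
opening: 0.29
```

```bash
python3 -c "
from plan import *
rodpose();print(now()[1])"
```

```text
t 17.95 hook [ 650.2 -385.1   21.3] slope 0.08 yaw -2.79 roll -0.09 F [ 1.19 -0.15 -0.78] q [-0.74  0.77  1.69 -0.21  0.9   1.03]
[ 442.87433384 -374.97956244   11.23365391]
```

Call:
send_rows:
  commands:
    - {"fingers": 0,"translation": [0,0,-0.6],"angular": [0,0,0]}
    - {"fingers": 0,"translation": [0,0,-1],"angular": [0,0,0]}
    - {"fingers": 0.6,"translation": [0,0,-1],"angular": [0,0,0]}
    - {"fingers": 0.6,"translation": [0,0,-1],"angular": [0,0,0]}
    - {"fingers": 0.6,"translation": [0,0,-1],"angular": [0,0,0]}
    - {"fingers": 0.6,"translation": [2,0,6],"angular": [0,0,0]}
    - {"fingers": 0.6,"translation": [10,0,40],"angular": [0,0,0]}
    - {"fingers": 0.5,"translation": [20,0,80],"angular": [0,0,0]}

```text
t: 18.75
ee_pos: [462.5, -374.5, 91.6]
tcp_rot: [0.991, -0.023, -0.13, -0.004]
wrist_force: [-0.1, -0.7, 0.5]
opening: 0.555
```

```bash
python3 - <<'E'
from h import *
from rig import eyes
st()
for n in("side","top"):
    c=eyes.capture(n); np.savez(f"{n}5.npz",**c); cv2.imwrite(f"pics/{n}5.png",c["image"])
E
```

```text
t 18.75 pos [ 462.5  -374.5    91.64] F [-0.11 -0.75  0.54] op 0.555 q [-0.72  0.67  1.61 -0.18  1.07  1.  ]
x [ 0.97 -0.04 -0.26] z [-0.26  0.01 -0.97]
```

View pics/side5.png

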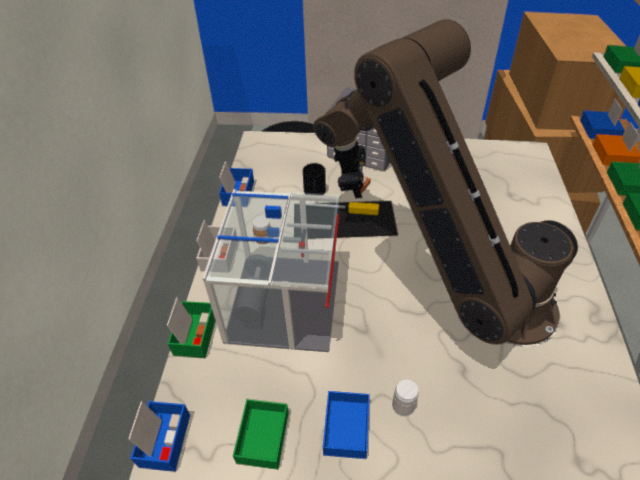

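```bash
python3 - <<'E'
from h import *
np.set_printoptions(precision=1,suppress=True)
t=load("top0");s=load("side0")
T=lambda U,V:(220+(U+.5)/4-.5,110+(V+.5)/4-.5)
S=lambda U,V:(195+(U+.5)/3.3-.5,180+(V+.5)/3.3-.5)
for a,b in(((273,297),(275,200)),((287,55),(77,188)),((548,310),(310,58)),((556,66),(128,44)),((402,217),(0,0))):
    print(tri(t,T(*a),s,S(*b)))
# rod check now vs. before
t5=load("top5"); im=t5["image"][190:330,380:510]
cv2.imwrite("pics/r5.png",cv2.resize(im,None,fx=4,fy=4))
E
```

```text
(array([655.3,  40.6, 282.3]), np.float64(1.4591168415796487))
(array([804.8,  37.9, 282.3]), np.float64(1.2865384843201892))
(array([ 651.1, -120.9,  281.9]), np.float64(3.3192922020187177))
(array([ 799.6, -122.7,  287.7]), np.float64(0.4858458842652492))
(array([761.6, -18.1, 406.5]), np.float64(176.72183893298674))
```

View pics/r5.png

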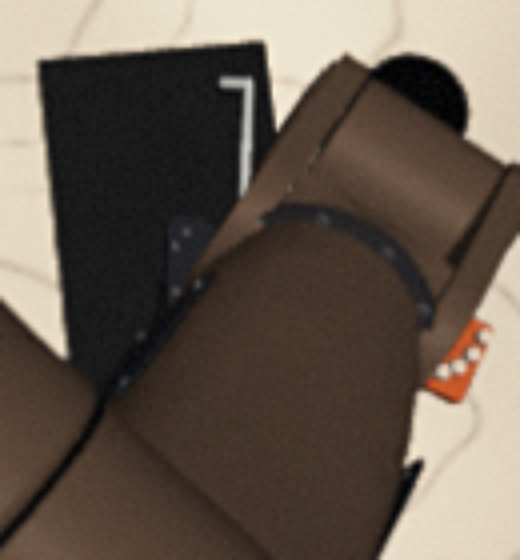

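Call:
send_rows:
  commands:
    - {"fingers": 0.3,"translation": [0,0,48],"angular": [0,-3,0]}
    - {"fingers": 0,"translation": [0,0,96],"angular": [-0.2,-7,0]}
    - {"fingers": 0,"translation": [0,0,144],"angular": [-0.4,-11,0.5]}
    - {"fingers": 0,"translation": [10,10,190],"angular": [-0.7,-15,1]}
    - {"fingers": 0,"translation": [25,30,232],"angular": [-0.7,-15,1.6]}
    - {"fingers": 0,"translation": [55,65,250],"angular": [-0.7,-15,1.6]}
    - {"fingers": 0,"translation": [85,100,255],"angular": [-0.7,-15,1.6]}
    - {"fingers": 0,"translation": [115,135,255],"angular": [-0.7,-15,1.6]}

```text
t: 19.65
ee_pos: [581.4, -240.1, 353.0]
tcp_rot: [1.0, -0.01, 0.006, 0.005]
wrist_force: [0.0, -0.2, -0.5]
opening: 0.002
```

Call:
send_rows:
  commands:
    - {"fingers": 0,"translation": [25,35,0],"angular": [0,0,0]}
    - {"fingers": 0,"translation": [50,75,0],"angular": [0,0,0]}
    - {"fingers": 0,"translation": [75,115,0],"angular": [0,0,0]}
    - {"fingers": 0,"translation": [95,150,-5],"angular": [0,0,0]}
    - {"fingers": 0,"translation": [95,153,-25],"angular": [0,0,0]}
    - {"fingers": 0,"translation": [95,153,-45],"angular": [0,0,0]}
    - {"fingers": 0,"translation": [95,153,-55],"angular": [0,0,0]}
    - {"fingers": 0,"translation": [95,153,-57],"angular": [0,0,0]}
  force: 20

```text
t: 20.45
ee_pos: [676.0, -87.2, 294.9]
tcp_rot: [1.0, -0.01, 0.005, 0.005]
wrist_force: [-0.4, -0.5, 0.4]
opening: 0.005
```

```bash
cat > look2.py <<'E'
import sys
from h import *
from rig import eyes
tag=sys.argv[1]; o,M=st(); z=[]
for n in("side","top"):
    c=eyes.capture(n); np.savez(f"{n}_{tag}.npz",**c); f=3
    im=cv2.resize(c["image"],None,fx=f,fy=f,interpolation=cv2.INTER_CUBIC)
    a=proj(c,o["ee_pos"])[0]; cv2.circle(im,(int(a[0]*f+1),int(a[1]*f+1)),4,(255,0,255),1)
    a=proj(c,(670,10,276))[0]*f; u=int(a[0]),int(a[1])
    z.append(im[u[1]-200:u[1]+300,u[0]-200:u[0]+200])
cv2.imwrite(f"pics/m_{tag}.png",np.hstack(z))
E
python3 look2.py a
```

```text
t 20.45 pos [676.03 -87.15 294.92] F [-0.42 -0.46  0.43] op 0.005 q [-0.22  0.51  1.31 -0.01  1.31  1.37]
x [ 1.   -0.02  0.01] z [ 0.01 -0.01 -1.  ]
```

View pics/m_a.png

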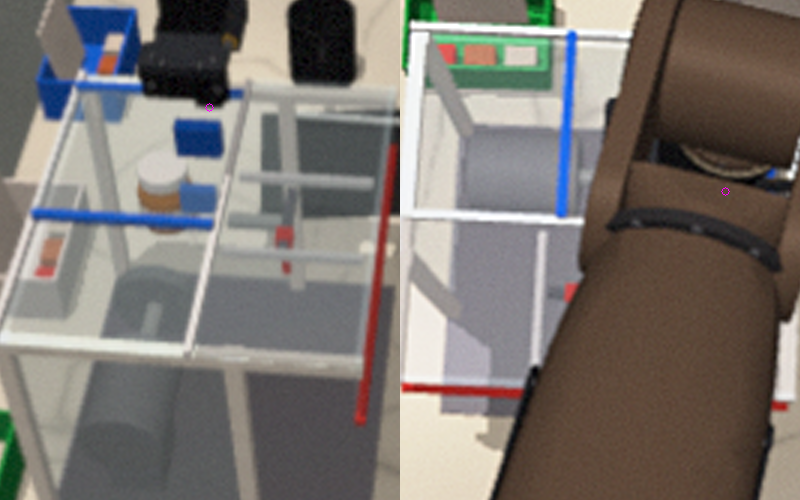

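Call:
send_rows:
  commands:
    - {"fingers": 0,"translation": [0,8,0],"angular": [0,0,0]}
    - {"fingers": 0,"translation": [0,16,0],"angular": [0,0,0]}
    - {"fingers": 0,"translation": [0,20,0],"angular": [0,0,0]}
    - {"fingers": 0,"translation": [0,22,0],"angular": [0,0,0]}
    - {"fingers": 0,"translation": [0,24,0],"angular": [0,0,0]}
    - {"fingers": 0,"translation": [0,26,0],"angular": [0,0,0]}
    - {"fingers": 0,"translation": [0,28,0],"angular": [0,0,0]}
    - {"fingers": 0,"translation": [0,30,0],"angular": [0,0,0]}

```text
t: 21.35
ee_pos: [676.5, -57.4, 296.5]
tcp_rot: [1.0, -0.01, 0.006, 0.005]
wrist_force: [0.6, 0.1, 0.3]
opening: 0.005
```

Call:
send_rows:
  commands:
    - {"fingers": 0,"translation": [0,2,0],"angular": [0,0,0]}
    - {"fingers": 0,"translation": [0,4,0],"angular": [0,0,0]}
    - {"fingers": 0,"translation": [0.1,6,0],"angular": [0,0,0]}
    - {"fingers": 0,"translation": [0.2,9,0],"angular": [0,0,0]}
    - {"fingers": 0,"translation": [0.2,12,0],"angular": [0,0,0]}

```text
t: 21.85
ee_pos: [676.6, -45.3, 296.4]
tcp_rot: [1.0, -0.01, 0.006, 0.005]
wrist_force: [0.5, -1.5, 0.4]
opening: 0.005
```

```bash
python3 look2.py b
```

```text
t 21.85 pos [676.63 -45.28 296.41] F [ 0.47 -1.49  0.37] op 0.005 q [-0.16  0.5   1.31 -0.01  1.31  1.43]
x [ 1.   -0.02  0.01] z [ 0.01 -0.01 -1.  ]
```

View pics/m_b.png

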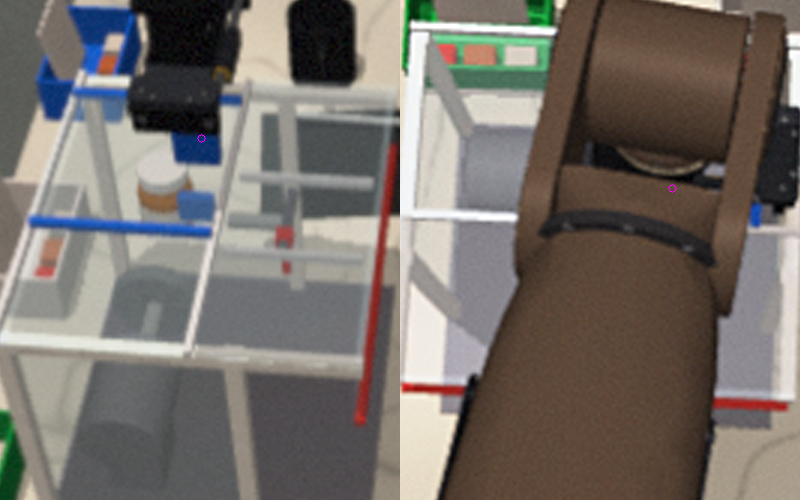

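Call:
send_rows:
  commands:
    - {"fingers": 0,"translation": [0.1,5,0],"angular": [0,0,0]}
    - {"fingers": 0,"translation": [0.3,15,0],"angular": [0,0,0]}
    - {"fingers": 0,"translation": [0.5,27,0],"angular": [0,0,0]}
    - {"fingers": 0,"translation": [0.7,39,0],"angular": [0,0,0]}
    - {"fingers": 0,"translation": [1,51,0],"angular": [0,0,0]}
    - {"fingers": 0,"translation": [1.2,63,0],"angular": [0,0,0]}
    - {"fingers": 0,"translation": [1.4,73,0],"angular": [0,0,0]}
    - {"fingers": 0,"translation": [1.5,80,0],"angular": [0,0,0]}

```text
t: 22.75
ee_pos: [678.2, 36.3, 296.5]
tcp_rot: [1.0, -0.009, 0.007, 0.005]
wrist_force: [1.2, -1.6, -0.2]
opening: 0.007
```

```bash
python3 look2.py c
```

```text
t 22.75 pos [678.21  36.3  296.48] F [ 1.25 -1.59 -0.21] op 0.007 q [-0.04  0.51  1.31 -0.01  1.31  1.55]
x [ 1.   -0.02  0.01] z [ 0.01 -0.01 -1.  ]
```

View pics/m_c.png

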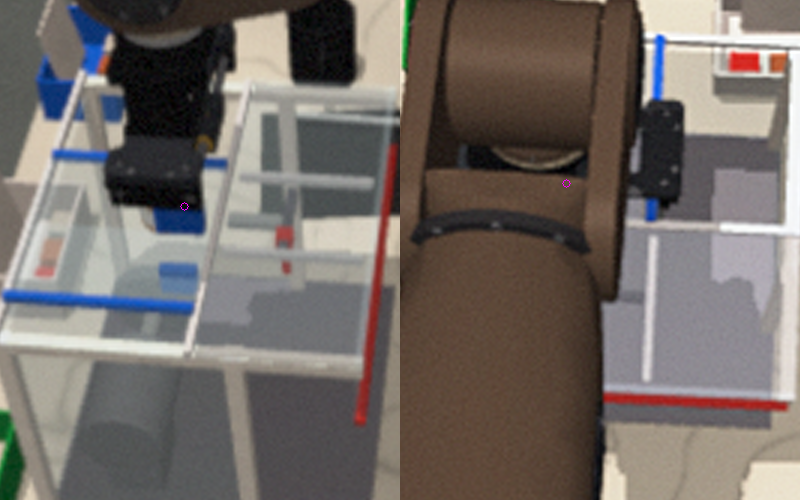

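Call:
send_rows:
  commands:
    - {"fingers": 0,"translation": [0.1,4,0],"angular": [0,0,0]}
    - {"fingers": 0,"translation": [0.2,9,0],"angular": [0,0,0]}
    - {"fingers": 0,"translation": [0.3,14,0],"angular": [0,0,0]}
    - {"fingers": 0,"translation": [0.4,18,0],"angular": [0,0,0]}
    - {"fingers": 0,"translation": [0.4,21,0],"angular": [0,0,0]}

```text
t: 23.35
ee_pos: [678.4, 57.7, 296.4]
tcp_rot: [1.0, -0.009, 0.006, 0.005]
wrist_force: [0.7, -0.5, 0.5]
opening: 0.008
```

Call:
send_rows:
  commands:
    - {"fingers": 0,"translation": [0,1.2,0],"angular": [0,0,0]}
    - {"fingers": 0,"translation": [0,2.4,0],"angular": [0,0,0]}
    - {"fingers": 0,"translation": [0.1,3.6,0],"angular": [0,0,0]}

```text
t: 23.65
ee_pos: [678.5, 61.3, 296.4]
tcp_rot: [1.0, -0.009, 0.006, 0.005]
wrist_force: [1.3, -1.8, -0.8]
opening: 0.005
```

Call:
send_rows:
  commands:
    - {"fingers": 0,"translation": [0,1.2,0],"angular": [0,0,0]}
    - {"fingers": 0,"translation": [0,2.4,0],"angular": [0,0,0]}

```text
t: 23.85
ee_pos: [678.6, 63.7, 296.4]
tcp_rot: [1.0, -0.009, 0.006, 0.005]
wrist_force: [1.2, -1.9, -0.5]
opening: 0.008
```

```bash
python3 look2.py d
```

```text
t 23.85 pos [678.56  63.68 296.42] F [ 1.16 -1.89 -0.47] op 0.008 q [ 0.    0.51  1.3  -0.01  1.32  1.59]
x [ 1.   -0.02  0.01] z [ 0.01 -0.01 -1.  ]
```

View pics/m_d.png

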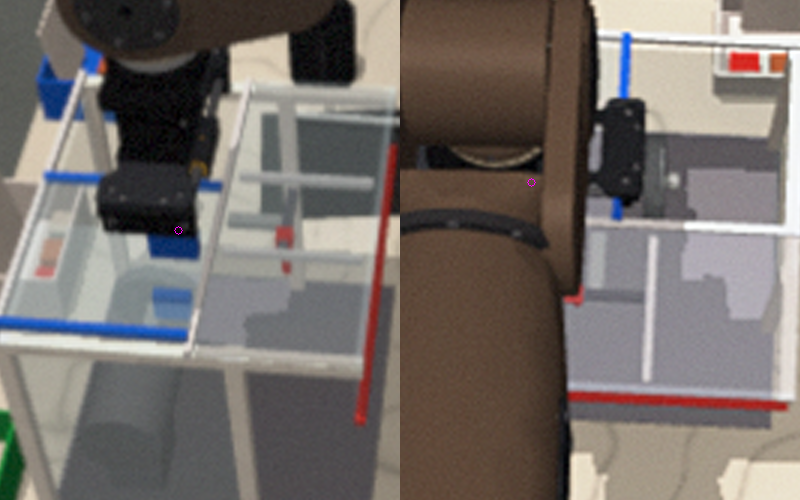

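Nearly there. I step gently until I feel the stop.

Call:
send_rows:
  commands:
    - {"fingers": 0,"translation": [0,1,0],"angular": [0,0,0]}
    - {"fingers": 0,"translation": [0,2,0],"angular": [0,0,0]}

```text
t: 24.15
ee_pos: [678.6, 65.8, 296.5]
tcp_rot: [1.0, -0.009, 0.006, 0.005]
wrist_force: [-0.1, -1.1, -1.2]
opening: 0.007
```

Call:
send_rows:
  commands:
    - {"fingers": 0,"translation": [0,0.8,0],"angular": [0,0,0]}
    - {"fingers": 0,"translation": [0,1.5,0],"angular": [0,0,0]}

```text
t: 24.35
ee_pos: [678.6, 67.4, 296.4]
tcp_rot: [1.0, -0.009, 0.006, 0.005]
wrist_force: [0.2, -0.9, -1.4]
opening: 0.006
```

Call:
send_rows:
  commands:
    - {"fingers": 0,"translation": [0,0.7,0],"angular": [0,0,0]}
    - {"fingers": 0,"translation": [0,1.2,0],"angular": [0,0,0]}

```text
t: 24.55
ee_pos: [678.6, 68.7, 296.4]
tcp_rot: [1.0, -0.009, 0.006, 0.005]
wrist_force: [1.2, -1.8, -1.0]
opening: 0.004
```

Call:
send_rows:
  commands:
    - {"fingers": 0,"translation": [0,0.7,0],"angular": [0,0,0]}
    - {"fingers": 0,"translation": [0,1.2,0],"angular": [0,0,0]}

```text
t: 24.75
ee_pos: [678.7, 70.0, 296.4]
tcp_rot: [1.0, -0.009, 0.006, 0.005]
wrist_force: [1.3, -2.1, -0.2]
opening: -0.001
```

Call:
send_rows:
  commands:
    - {"fingers": 0,"translation": [0,0.6,0],"angular": [0,0,0]}
    - {"fingers": 0,"translation": [0,1,0],"angular": [0,0,0]}

```text
t: 24.95
ee_pos: [678.7, 70.7, 296.4]
tcp_rot: [1.0, -0.009, 0.006, 0.005]
wrist_force: [1.2, -3.7, -0.0]
opening: 0.006
```

```bash
python3 - <<'E'
from h import *
st()
t=load("top_d");s=load("side_d")
# tab top centre / frame
S=lambda U,V,c:None
E
```

```text
t 24.95 pos [678.69  70.74 296.43] F [ 1.18 -3.74 -0.01] op 0.006 q [ 0.01  0.51  1.3  -0.01  1.32  1.6 ]
x [ 1.   -0.02  0.01] z [ 0.01 -0.01 -1.  ]
```

Force is rising. One more small step to confirm the stop.

Call:
send_rows:
  commands:
    - {"fingers": 0,"translation": [0,0.5,0],"angular": [0,0,0]}
    - {"fingers": 0,"translation": [0,0.5,0],"angular": [0,0,0]}

```text
t: 25.15
ee_pos: [678.7, 70.7, 296.4]
tcp_rot: [1.0, -0.009, 0.006, 0.006]
wrist_force: [-0.1, -4.5, 0.2]
opening: 0.006
```

Call:
send_rows:
  commands:
    - {"fingers": 0,"translation": [0,0.5,0],"angular": [0,0,0]}
    - {"fingers": 0,"translation": [0,0.5,0],"angular": [0,0,0]}

```text
t: 25.35
ee_pos: [678.7, 70.7, 296.5]
tcp_rot: [1.0, -0.009, 0.006, 0.006]
wrist_force: [0.8, -6.3, -0.7]
opening: 0.005
```

The tool stayed put at y = 70.7 while the force rose, so this is the stop. I back off, rise and move clear.

Call:
send_rows:
  commands:
    - {"fingers": 0,"translation": [0,-8,0],"angular": [0,0,0]}
    - {"fingers": 0,"translation": [0,-25,3],"angular": [0,0,0]}
    - {"fingers": 0,"translation": [0,-30,40],"angular": [0,0,0]}
    - {"fingers": 0,"translation": [-10,-40,85],"angular": [0,0,0]}
    - {"fingers": 0,"translation": [-30,-80,110],"angular": [0,0,0]}
    - {"fingers": 0,"translation": [-50,-125,110],"angular": [0,0,0]}
    - {"fingers": 0,"translation": [-70,-170,110],"angular": [0,0,0]}
    - {"fingers": 0,"translation": [-90,-215,110],"angular": [0,0,0]}

```text
t: 26.15
ee_pos: [587.2, -146.5, 407.0]
tcp_rot: [1.0, -0.009, 0.007, 0.006]
wrist_force: [-0.0, -0.6, 0.1]
opening: 0.008
```

Call:
send_rows:
  commands:
    - {"fingers": 0,"translation": [-25,-40,0],"angular": [0,0,0]}
    - {"fingers": 0,"translation": [-50,-80,0],"angular": [0,0,0]}
    - {"fingers": 0,"translation": [-75,-120,0],"angular": [0,0,0]}
    - {"fingers": 0,"translation": [-100,-160,0],"angular": [0,0,0]}
    - {"fingers": 0,"translation": [-125,-200,0],"angular": [0,0,0]}
    - {"fingers": 0,"translation": [-150,-240,0],"angular": [0,0,0]}
    - {"fingers": 0,"translation": [-180,-280,0],"angular": [0,0,0]}
    - {"fingers": 0,"translation": [-210,-320,0],"angular": [0,0,0]}

```text
t: 26.95
ee_pos: [375.1, -468.3, 407.4]
tcp_rot: [1.0, -0.01, 0.007, 0.006]
wrist_force: [0.8, -0.4, -0.1]
opening: 0.006
```

Call:
send_rows:
  commands:
    - {"fingers": 0,"translation": [-40,-20,0],"angular": [0,0,0]}
    - {"fingers": 0,"translation": [-80,-40,0],"angular": [0,0,0]}
    - {"fingers": 0,"translation": [-120,-60,0],"angular": [0,0,0]}
    - {"fingers": 0,"translation": [-160,-80,0],"angular": [0,0,0]}
    - {"fingers": 0,"translation": [-190,-90,0],"angular": [0,0,0]}
    - {"fingers": 0,"translation": [-190,-90,0],"angular": [0,0,0]}

```text
t: 27.55
ee_pos: [181.1, -559.5, 407.5]
tcp_rot: [1.0, -0.012, 0.007, 0.006]
wrist_force: [0.4, -0.6, -0.7]
opening: 0.007
```

```bash
python3 - <<'E'
from h import *
from rig import eyes
st()
for n in("side","top"):
    c=eyes.capture(n); np.savez(f"{n}9.npz",**c); cv2.imwrite(f"pics/{n}9.png",c["image"])
E
```

```text
t 27.55 pos [ 181.05 -559.55  407.51] F [ 0.42 -0.57 -0.73] op 0.007 q [-1.38  0.3   1.35  0.01  1.47  0.22]
x [ 1.   -0.02  0.01] z [ 0.01 -0.01 -1.  ]
```

View pics/top9.png

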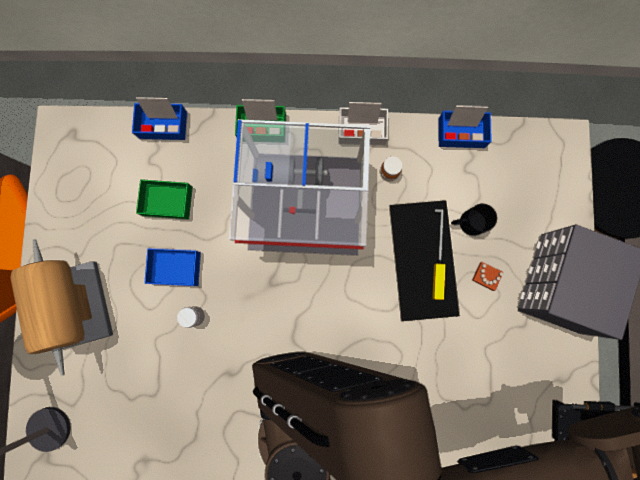

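View pics/side9.png

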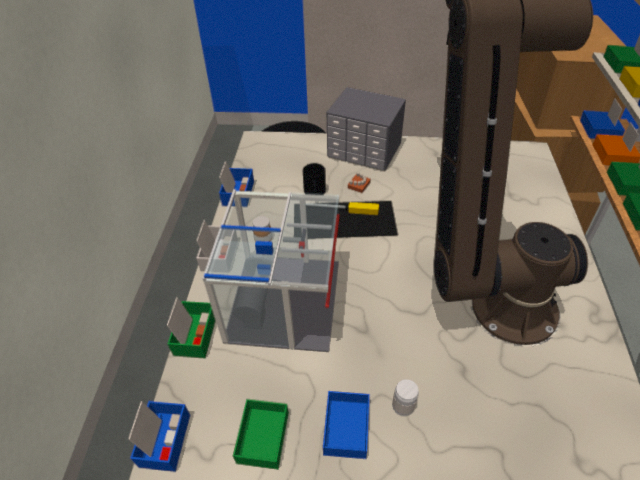

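The window is open with its tab at (268,171) in the top view, the rod is on the pad, the bolt clamp is at (292,211), and the bystanders look unmoved. I check the numbers.

```bash
python3 - <<'E'
from h import *
np.set_printoptions(precision=1,suppress=True)
t0=load("top0");t=load("top9")
def cen(c,box,f):
    u0,v0,u1,v1=box; h=cv2.cvtColor(c["image"][v0:v1,u0:u1],cv2.COLOR_BGR2HSV); m=f(h); y,x=np.nonzero(m); return x.mean()+u0,y.mean()+v0,len(x)
blue=lambda h:(h[...,0]>105)&(h[...,0]<125)&(h[...,1]>190)&(h[...,2]>120)
red=lambda h:((h[...,0]<6)|(h[...,0]>174))&(h[...,1]>120)
a=cen(t0,(317,160,330,186),blue);b=cen(t,(262,160,277,186),blue);print(a,b)
print("tab travel",atz(t,*b[:2],310)-atz(t0,*a[:2],310))
a=cen(t0,(285,188,303,208),red);b=cen(t,(283,200,303,222),red);print(a,b,"bolt travel",atz(t,*b[:2],256)-atz(t0,*a[:2],256))
d=cv2.absdiff(t0["image"],t["image"]).max(2)
for n,bx in dict(blue=(140,243,205,292),green=(132,175,198,225),can=(172,300,210,333),jar=(376,150,408,184),mug=(445,198,500,240),cast=(468,256,506,296),rod=(428,200,450,305)).items():
    print(n,(d[bx[1]:bx[3],bx[0]:bx[2]]>50).sum())
E
```

```text
(np.float64(322.3809523809524), np.float64(172.4047619047619), 84) (np.float64(268.19354838709677), np.float64(169.8494623655914), 93)
tab travel [  2.7 124.7   0. ]
(np.float64(292.6216216216216), np.float64(196.6216216216216), 37) (np.float64(291.9117647058824), np.float64(209.76470588235293), 34) bolt travel [-32.    0.6   0. ]
blue 0
green 0
can 0
jar 0
mug 0
cast 0
rod 138
```

```bash
python3 -c "
from rig import ticket
print(ticket.close_job())"
```

```text
the job is handed in; nothing more can be done
None
```

The job is done and handed in at about 27.6 s of the 69 s allowed. The bolt is drawn, the rod is back on the pad, and the roof window is fully open.

- **Rod:** I picked it up, then set it down once to re-grip it at an angle, because the first grip would have put the wrist near a joint limit. It lies back on the pad close to where it started, though its image differs slightly from the first picture.
- **Bolt:** I passed the hook in under the lip, behind the pin. I pulled at about 2–3 N until the stop was felt: force rose to 4.6 N with no more movement. The final picture shows 32 mm of travel. The bar now sits about 79 mm behind the front, as it should when fully drawn.
- **Window:** I pushed the blue tab with closed fingers until it stopped, with force rising to about 6 N and no more movement. The picture shows 124.7 mm of travel against the 125 mm stop.
- **Other things:** the bystanders' image areas were unchanged between the first and last pictures, and the arm ended clear of everything.

No check failed. The bolt's exact starting position could not be read; the 32 mm of travel implies it started about 4 mm out, which is within the stated 0–6 mm.

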